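# Swap the plaster pots onto their matching wooden bases

### The arm

A 6-joint arm with a two-finger parallel gripper is mounted at the origin on the work surface. World frame = base frame: x ahead of the robot, y to its left, z up, the work surface at z = 0. Lengths are in m, angles in degrees, forces in N, time in s.
With the tool pointing down it reaches from about 0.325 to 0.775 m from the base axis. Payload 5.5 kg.
Tool frame: the origin (TCP) lies midway between the tips of the shut fingers; the grasp point (between the pads) lies 19 mm behind it; z points along the fingers, y is the line along which they close (so a half turn about z gives the same grasp; the last joint's range is limited). The gripper opens to 88 mm and grips with 3 to 60 N. Pads are 20 mm wide; open, the fingers measure 115 mm over their backs; the gripper's body (75 mm by 178 mm) begins 61 mm behind the grasp point.
Start: joints at [64.418, 5.22, 70.514, -0, 104.267, -3.249], TCP at [0.228, 0.555, 0.223] pointing down, gripper open.
Joint ranges: [-164.24, 164.24], [-49.07, 125.15], [9.68, 141.18], [-86.29, 266.29], [3.28, 154.24], [-151.56, 151.56]. Speed limits (degrees/s): [147.25, 147.25, 172.46, 180, 180, 180].

### API

Orientations are given as [roll, pitch, yaw] about the fixed x, y, z axes, in that order (R = Rz(yaw) Ry(pitch) Rx(roll)).
In Python, from bench import robot gives the robot as it stands. The module is installed in compiled form; this text tells all that it offers.
- The arm moves only by the tool send_rows, never from a script. Its argument "steps" is a list of rows, each a list of 6 numbers: the shift along the tool's x, y, z as a fraction of full scale, then the turn, a rotation vector about the tool's x, y, z as a fraction of full scale. A call has 1 to 10 rows; each row shifts and turns the commanded pose from where the row before left it, along the tool's axes as they then stand; what a row does not reach is not made up. Full scale, the value 1, is 2 cm for a shift and 8 degrees for a turn. A row lasts 1/10 s, in which the tool goes at most 50 mm and 8.59 degrees, less where a joint would pass 70% of its speed; a pose out of reach is approached as far as the arm can. A call with a number of a shift or a turn outside -1 to 1 is refused whole. A call with a gripper value outside its range is refused whole. "hand" is the opening, from -1 (shut) to 1 (fully open), set as the call begins (left out, the last holds). The fingers move at their own pace and stop on an object; "grip_force" is the grip in N (left out, the last holds). Time passes only in rows, so rows that do not move let the fingers close. It gives the time, the measured TCP pose, the force, the opening and the grip force at its end, in the units of the state.
- robot.get_state(): the state, without advancing time (a new reading comes with each control period).
- robot.camera(name): name is "scene" or "top" or "wrist"; returns a dict with "pixels" (400x640x3 uint8, red, green, blue), "mtx" (3x3 intrinsics, pixels), "xyz" and "orientation" of the camera in the world. Camera axes: x right, y up, looking along -z (the intrinsics and any distortion apply to the point x, -y, -z); pixel columns grow to the right and rows downward; lengths in m; the calibration is good to about 2 mm. A picture is of the moment at which its call begins. There is no depth.
- robot.finish_job(): hands the job in; it is judged then, once.
The state is a dict: "t": time; "joint_pos": joint angles; "qvel": joint speeds; "effort": joint torques, N m; "tcp_pos": TCP position; "orientation": TCP orientation; "contact_force": force on the tool from outside, world axes, zero at the start; "ft_torque": the same for the moment, N m; "gripper_width": finger opening in m; "gripper_force": force on a finger pad.
Only numpy, scipy, OpenCV 4.12 (cv2) and the standard library are available. Lean on these libraries where they do the work, as an engineer would, in place of code of your own. Each camera call takes 0.05 s, during which the arm holds its last target. There are 200 camera calls.

### The job

The three white plaster pots are standing on each other's wooden bases. Rearrange them so that each pot stands upright in the middle of the base with its own outline (round on round, square on square, oblong on oblong), the square and oblong ones turned so that their sides run along the edges of their base; the empty cork pad is free for parking a pot on the way. Set the pots down gently, never on their side, and leave the finished head with the green figure, the glass tumbler and the paint jar where they stand.

Things in the scene. Friction and masses are not known exactly. Their poses are not given: they have to be found in the camera images.
- pot_round: Round white plaster pot, 62 mm across (straight-sided from 16 to 44 mm up), foot 46 mm, mouth 50 mm, 66 mm tall. Loose, 100 to 170 g, open top, 6 mm walls. Origin: centre of its underside, z up. Starts upright near the middle of a base of the wrong outline. Grip it across the outside, 30 mm above its underside; a grip of 12 N holds it.
- pot_square: Square white plaster pot with straight sides, 56 x 56 mm, 62 mm tall; its x and y axes are square to its sides. Loose, 100 to 170 g, open top, 6 mm walls. Origin: centre of its underside, z up. Starts upright near the middle of a base of the wrong outline. Grip it across the outside, 30 mm above its underside; a grip of 12 N holds it.
- pot_oblong: Oblong white plaster pot with straight sides, 86 mm long (its x axis) by 42 mm wide (its y axis), 56 mm tall. Loose, 100 to 170 g, open top, 6 mm walls. Origin: centre of its underside, z up. Starts upright near the middle of a base of the wrong outline. Grip it across the outside, 30 mm above its underside; a grip of 12 N holds it.
- base_round: Round dark wooden base, a flat disc 94 mm across and 14 mm thick, for the round pot. Fixed to the table. Origin: centre of its underside, on the table top.
- base_square: Square dark wooden base, flat, 92 x 92 mm and 14 mm thick, for the square pot; x and y axes square to its edges. Fixed to the table. Origin: centre of its underside, on the table top.
- base_oblong: Oblong dark wooden base, flat, 122 mm long (its x axis) by 74 mm wide (its y axis), 14 mm thick, for the oblong pot. Fixed to the table. Origin: centre of its underside, on the table top.
- cork_pad: Thin round cork pad, 120 mm across, 5 mm thick: empty at the start, a free spot to park a pot on. Fixed to the table. Origin: centre of its underside, on the table top.
- finished_head: Finished piece, bystander: closed white round head 62 mm across with two small ears (80 mm over them) and a slim green figure on top, 121 mm tall in all, standing loose on the table towards its far edge. Origin: centre of its underside.
- tumbler: Empty glass tumbler, bystander, 68 mm across the rim, 90 mm tall, standing loose on the table near the robot. Origin: centre of its underside.
- paint_jar: Small closed glass jar with a white cap, bystander, 56 mm across, 75 mm tall, standing loose on the table to the robot's right, farther out than the pots there. Origin: centre of its underside.
There are look-alikes about, which are no part of the job. Leave any orange or red look-alike of the pot_square alone.

How it is judged:
By the outcome, as a careful person would: the job done as asked, in the order asked, and still so for the second after the job is handed in, with the robot touching nothing.
It also fails if it takes over 128 s, if anything falls off the work surface, if the arm or the gripper's body presses on something with over 40 N, if the wrist force passes 120 N, or if a joint passes its speed limit or range.

## Working session

There is one attempt and no reset: what is moved stays moved. The work goes in short steps, Python scripts to look and compute and a tool call to move; the robot and the scene stay as the last step left them, time stands still between calls to the robot, and variables do not carry over. Pictures are saved under pics/ and viewed, at most 14 in all, crops included, and the job is handed in when it is done.

Besides the shell and the picture viewer there is one more tool, called after "Emit:" as name(argument=value, ...), one argument or row to a line, values as JSON. send_rows: Moves the arm, as the interface text tells. Its arguments: {"type":"object","properties":{"steps":{"type":"array"},"hand":{"type":"number"},"grip_force":{"type":"number"}},"required":["steps"]}

```bash
mkdir -p pics; python3 - <<'E'
from bench import robot
import cv2
s=robot.get_state();print(s)
for n in("scene","top"):
    c=robot.camera(n);cv2.imwrite(f"pics/{n}0.png",c["pixels"][:,:,::-1]);print(n,c["mtx"],c["xyz"],c["orientation"],[k for k in c])
E
```

```text
{'t': 0.0, 'joint_pos': array([ 6.44176146e+01,  5.26355256e+00,  7.05815419e+01, -7.23941478e-04,
        1.04265794e+02, -3.24592485e+00]), 'qvel': array([ 0.02618866, -0.07290452,  0.05157559,  0.03682837, -0.01413051,
       -0.12001893]), 'effort': array([-7.67664351e-04, -4.46447039e+01, -4.06450725e+01,  6.98096096e-02,
        2.89679901e-02, -1.63253621e-04]), 'tcp_pos': array([0.22787994, 0.55472632, 0.22150556]), 'orientation': array([-1.79889250e+02, -5.57783683e-03,  1.57663356e+02]), 'contact_force': array([ 0.00998123, -1.65508467,  0.40303666]), 'ft_torque': array([-0.0077147 , -0.00134835,  0.00277678]), 'gripper_force': 0.0, 'gripper_width': 0.08772038007365364}
scene [[416.85307002   0.         316.55519128]
 [  0.         416.85307002 196.70879676]
 [  0.           0.           1.        ]] [ 1.12062954 -0.11543703  0.81165116] [39.52161732  0.40482949 71.00416551] ['pixels', 'mtx', 'xyz', 'orientation']
top [[403.76557211   0.         318.76342953]
 [  0.         403.76557211 197.09590784]
 [  0.           0.           1.        ]] [0.34884987 0.08755424 1.28289481] [  7.27258831   0.62879429 -90.34826845] ['pixels', 'mtx', 'xyz', 'orientation']
```

View pics/scene0.png

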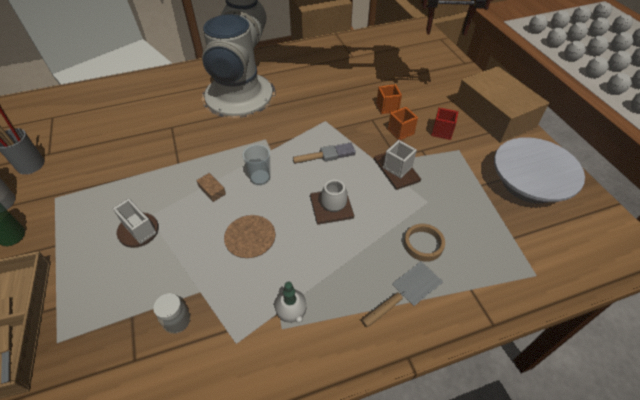

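View pics/top0.png

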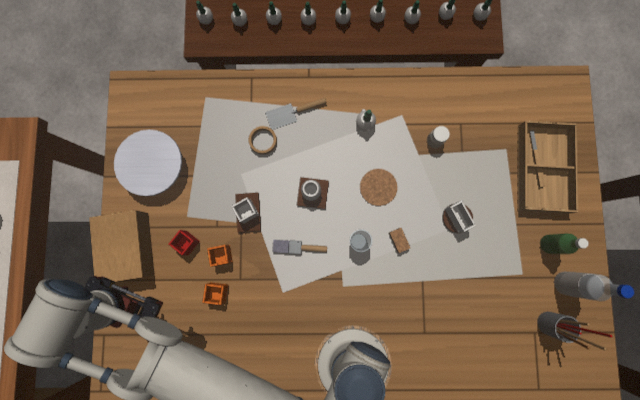

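The scene shows the round pot on the square base (top view about 312,192), the square pot on the oblong base (246,211) and the oblong pot on the round base (459,217). The cork pad is empty at (379,187), and the orange and red look-alikes are at (180–220, 242–295). Next I'll get rough positions and look at enlarged crops.

```bash
cat > h.py <<'E'
from bench import robot
import cv2, numpy as np
from scipy.spatial.transform import Rotation as R
def ray(c,uv,z):
    uv=np.atleast_2d(np.asarray(uv,float));K=c["mtx"]
    d=np.c_[(uv[:,0]-K[0,2])/K[0,0],-(uv[:,1]-K[1,2])/K[1,1],-np.ones(len(uv))]
    w=R.from_euler("xyz",c["orientation"],degrees=True).apply(d)
    o=np.asarray(c["xyz"]);return o+w*((z-o[2])/w[:,2])[:,None]
def proj(c,p):
    q=R.from_euler("xyz",c["orientation"],degrees=True).inv().apply(np.atleast_2d(p)-c["xyz"]);K=c["mtx"]
    return np.c_[K[0,2]+K[0,0]*q[:,0]/-q[:,2],K[1,2]+K[1,1]*q[:,1]/q[:,2]]
def go(p,yaw,s=None):
    """shift (units of 2cm) and turn (units of 8 deg) in tool axes from the measured pose to p,yaw pointing down"""
    s=s or robot.get_state();A=R.from_euler("xyz",s["orientation"],degrees=True)
    B=R.from_euler("xyz",[180,0,yaw],degrees=True)
    return A.inv().apply(np.asarray(p)-s["tcp_pos"])/.02,(A.inv()*B).as_rotvec(degrees=True)/8
E
python3 - <<'E'
from h import *
c=robot.camera("top");im=c["pixels"][:,:,::-1]
for n,uv,z in(("round",(312,187),.08),("sq",(246,208),.076),("obl",(460,217),.07),("cork",(379,187),.005),("head",(366,122),.06),("tumbler",(360,240),.09),("jar",(440,134),.075)):print(n,ray(c,uv,z).round(3))
cr=[cv2.resize(im[y-28:y+28,x-28:x+28],(400,400),interpolation=cv2.INTER_CUBIC) for x,y in((312,192),(246,211),(459,217))]
s=robot.camera("scene");im=s["pixels"][:,:,::-1]
c2=[cv2.resize(im[y-28:y+28,x-28:x+28],(400,400),interpolation=cv2.INTER_CUBIC) for x,y in((334,200),(400,165),(135,222))]
o=np.vstack([np.hstack(cr),np.hstack(c2)]);cv2.imwrite("pics/crop0.png",cv2.resize(o,(798,532)))
E
```

```text
round [[0.533 0.12  0.08 ]]
sq [[0.472 0.319 0.076]]
obl [[ 0.44  -0.323  0.07 ]]
cork [[ 0.543 -0.092  0.005]]
head [[ 0.74  -0.049  0.06 ]]
tumbler [[ 0.373 -0.021  0.09 ]]
jar [[ 0.695 -0.273  0.075]]
```

View pics/crop0.png

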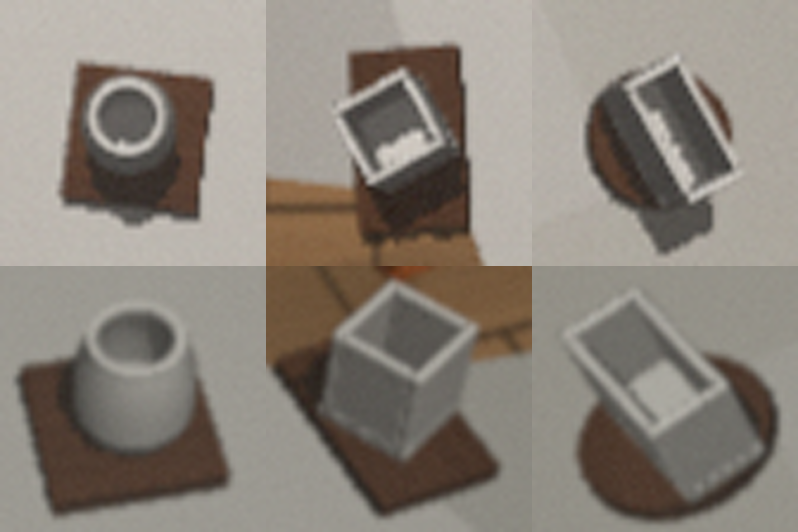

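The crops confirm which pot is on which base, and the rim and base corners are clear. I'll measure them by mask and contour in the top view.

```bash
python3 - <<'E'
from h import *
c=robot.camera("top");im=c["pixels"].astype(int);k=8
for n,pts,z in(("sq",[(232.1,204.7),(246.8,196.9),(257.2,212.9),(240.5,223)],.076),("obl",[(450.6,207.5),(462.2,200.6),(475.2,225.2),(464.3,231.7)],.070)):
    P=ray(c,np.array(pts),z)[:,:2];print("hand",n,P.mean(0).round(4),[(np.linalg.norm(e).round(4),np.degrees(np.arctan2(e[1],e[0])).round(1)) for e in np.roll(P,-1,0)-P])
for n,(x,y),z in(("round",(312,192),.080),("sq",(246,211),.076),("obl",(459,217),.070)):
    a=c["pixels"][y-28:y+28,x-28:x+28];b=cv2.resize(a,None,fx=k,fy=k,interpolation=cv2.INTER_CUBIC).astype(int)
    dark=((b[:,:,0]-b[:,:,2]>14)&(b[:,:,0]<125)).astype(np.uint8)
    g=b.min(2);bright=(g>np.percentile(g,50)-0).astype(np.uint8) if 0 else (g>195).astype(np.uint8)
    for nm,m,zz in(("rim",bright,z),("base",dark,.014)):
        cs=sorted(cv2.findContours(m,0,2)[0],key=cv2.contourArea)[::-1][:3]
        for q in cs:
            if cv2.contourArea(q)<1500: continue
            uv=(q[:,0]+.5)/k-.5+[x-28,y-28];P=ray(c,uv,zz)[:,:2]
            r=cv2.minAreaRect((P*1000).astype(np.float32));print(n,nm,len(P),np.round(r[0],1),np.round(r[1],1),round(r[2],1),"enc",np.round(cv2.minEnclosingCircle((P*1000).astype(np.float32))[1],1))
E
```

```text
hand sq [0.4675 0.3245] [(np.float64(0.0498), np.float64(-62.0)), (np.float64(0.0583), np.float64(-146.6)), (np.float64(0.0581), np.float64(121.1)), (np.float64(0.0613), np.float64(25.5))]
hand obl [ 0.4427 -0.3324] [(np.float64(0.0413), np.float64(-60.1)), (np.float64(0.0821), np.float64(-154.8)), (np.float64(0.0386), np.float64(119.8)), (np.float64(0.0818), np.float64(27.1))]
round base 612 [524.9 120.2] [93.  92.7] 82.6 enc 62.8
sq base 644 [414.  351.5] [ 68.2 135.7] 2.5 enc 68.9
sq base 292 [493.4 327. ] [69.2 77.8] 1.2 enc 50.0
obl base 307 [ 430.3 -301.3] [72.4 23.5] 27.2 enc 36.4
obl base 132 [ 462.6 -372.9] [44.6  8.3] 26.2 enc 22.3
```

```bash
python3 - <<'E'
from h import *
print(go([.4675,.3245,.26],118))
E
```

```text
(array([-15.45578723,  -6.10399187,  -1.89144321]), array([-6.96302278e-03,  2.18173493e-03,  4.95794228e+00]))
```

Emit:
send_rows(
  steps=[
    [-0.97, -0.38, -0.12, 0, 0, 0],
    [-0.97, -0.38, -0.12, 0, 0, 0],
    [-0.97, -0.38, -0.12, 0, 0, 0],
    [-0.97, -0.38, -0.12, 0, 0, 0],
    [-0.97, -0.38, -0.12, 0, 0, 0],
    [-0.97, -0.38, -0.12, 0, 0, 0],
    [-0.97, -0.38, -0.12, 0, 0, 0],
    [-0.97, -0.38, -0.12, 0, 0, 0],
  ],
  hand=1,
  grip_force=15,
)

```text
t: 1.05
tcp_pos: [0.349, 0.4391, 0.2418]
orientation: [-180.0, -0.0, 157.7]
contact_force: [-0.2, 0.3, -0.3]
gripper_width: 0.0877
gripper_force: 0.0
```

Emit:
send_rows(
  steps=[
    [-0.97, -0.38, -0.12, 0, 0, 0],
    [-0.97, -0.38, -0.12, 0, 0, 0],
    [-0.97, -0.38, -0.12, 0, 0, 0],
    [-0.97, -0.38, -0.12, 0, 0, 0],
    [-0.97, -0.38, -0.12, 0, 0, 0],
    [-0.97, -0.38, -0.12, 0, 0, 0],
    [-0.97, -0.38, -0.12, 0, 0, 0],
    [-0.97, -0.38, -0.12, 0, 0, 0],
  ],
)

```text
t: 1.85
tcp_pos: [0.4694, 0.3239, 0.261]
orientation: [-180.0, -0.0, 157.7]
contact_force: [-0.7, 0.4, -0.5]
gripper_width: 0.0879
gripper_force: 0.0
```

Emit:
send_rows(
  steps=[
    [0, 0, 0, 0, 0, 1],
    [0, 0, 0, 0, 0, 1],
    [0, 0, 0, 0, 0, 1],
    [0, 0, 0, 0, 0, 1],
    [0, 0, 0, 0, 0, 0.96],
    [0, 0, 0, 0, 0, 0],
    [0, 0, 0, 0, 0, 0],
  ],
)

```text
t: 2.55
tcp_pos: [0.4689, 0.3245, 0.2609]
orientation: [-180.0, 0.0, 118.2]
contact_force: [-0.9, 0.0, 0.1]
gripper_width: 0.0882
gripper_force: 0.0
```

```bash
python3 - <<'E'
from h import *
s=robot.get_state();print(s["tcp_pos"],s["orientation"],s["joint_pos"])
c=robot.camera("wrist");print(c["xyz"],c["orientation"],c["mtx"][0]);cv2.imwrite("pics/w1.png",c["pixels"][:,:,::-1])
E
```

```text
[0.4688825  0.3245457  0.26093209] [-1.79987375e+02  1.80956011e-03  1.18192140e+02] [ 3.12722599e+01  1.26420154e+00  7.07216907e+01 -1.18683295e-03
  1.08026812e+02  3.07975258e+00]
[0.4303195  0.39548308 0.422526  ] [-16.97018132   0.03493864  28.18222165] [282.70723523   0.         321.4750245 ]
```

View pics/w1.png

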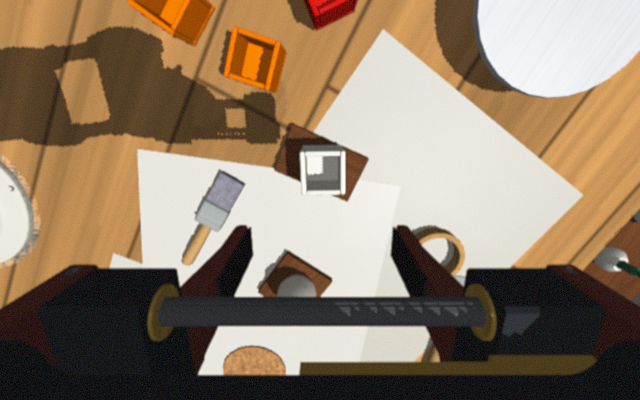

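The wrist view shows the square pot's rim at about (301–347, 145–196), nearly aligned with the image. The round pot is partly hidden behind the gripper at (297,285).

```bash
cat >> h.py <<'E'
def blob(c,box,fn,z,k=6,minA=2000,hull=False):
    x0,y0,x1,y1=box;b=cv2.resize(c["pixels"][y0:y1,x0:x1],None,fx=k,fy=k,interpolation=cv2.INTER_CUBIC).astype(int)
    m=fn(b).astype(np.uint8);m=cv2.morphologyEx(m,cv2.MORPH_OPEN,np.ones((k,k),np.uint8))
    for q in sorted(cv2.findContours(m,0,2)[0],key=cv2.contourArea)[::-1][:3]:
        if cv2.contourArea(q)<minA: continue
        uv=(q[:,0]+.5)/k-.5+[x0,y0];P=(ray(c,uv,z)[:,:2]*1000).astype(np.float32)
        r=cv2.minAreaRect(P);e=cv2.fitEllipse(P);print(z,"rect",np.round(r[0],1),np.round(r[1],1),round(r[2],1),"ell",np.round(e[0],1),np.round(e[1],1),round(e[2]),"uv",uv.min(0).round(),uv.max(0).round(),"fill",round(cv2.contourArea(P)/(r[1][0]*r[1][1]+1e-6),2))
white=lambda t:(lambda b:b.min(2)>t)
dark=lambda b:(b[:,:,0]-b[:,:,2]>14)&(b[:,:,0]<125)
E
python3 - <<'E'
from h import *
c=robot.camera("wrist");g=c["pixels"].min(2)
print(g[170,292:356]);print(g[138:204,330])
for t in(200,215,230,240):blob(c,(285,130,362,206),white(t),.076)
blob(c,(265,115,380,210),dark,.014)
E
```

```text
[ 24  13  26  25  16  21  21  49 123 210 246 251 241 184 154 198 240 243
 243 242 242 243 244 244 243 243 243 245 241 226 177 134 113 113 117 119
 113 117 115 114 115 116 118 120 113 110  79  90 142 213 245 254 244 151
  57  34  40  42  37  38  42  42  38  40]
[215 196 141  73  29  27  48  72  92  91  91  87 118 178 231 245 242 208
 140 112 115 113 114 124 113 112 118 120 118 118 112 117 115 113 113 113
 120 113 115 117 117 109 101  94  90  94  87  90  88  91  90 113 165 228
 243 241 224 219 224 227 232 228 229 227 228 231]
0.076 rect [472.8 320. ] [99.7 69. ] 28.2 ell [474.4 326. ] [63.  87.5] 108 uv [285. 152.] [361. 205.] fill 0.34
0.076 rect [466.4 370.8] [57.3 27.8] 28.2 ell [409.1 360.3] [12.8 72.7] 0 uv [315. 130.] [361. 153.] fill 0.54
0.076 rect [461.9 338.6] [42.6 27.5] 29.5 ell [453.2 333.7] [25.8 64.7] 128 uv [305. 152.] [340. 174.] fill 0.51
0.076 rect [472.8 319.9] [99.7 68.8] 28.2 ell [474.4 326.2] [64.5 87.9] 109 uv [285. 152.] [361. 205.] fill 0.33
0.076 rect [467.4 371.7] [54.6 27.2] 28.2 ell [428. 366.] [ 8.2 37.8] 0 uv [317. 130.] [361. 152.] fill 0.53
0.076 rect 
[... 408 characters left out ...]
41. 152.] [344. 193.] fill 0.92
0.076 rect [454.6 331.4] [15.5 20.2] 27.4 ell [453.1 330.7] [20.3 21.1] 26 uv [308. 157.] [321. 173.] fill 0.92
0.076 rect [490.8 339.3] [ 2.8 52.3] 29.5 ell [490.9 339.3] [ 3. 67.] 29 uv [342. 152.] [344. 193.] fill 0.93
0.076 rect [447.2 314.8] [ 3.3 52. ] 29.4 ell [446.9 315.5] [ 3.1 62.3] 30 uv [301. 153.] [305. 194.] fill 0.76
0.014 rect [431.4 324.7] [78.2 74.1] 87.2 ell [432.1 326.3] [74.4 81. ] 142 uv [272. 123.] [335. 181.] fill 0.5
0.014 rect [504.8 329.2] [41.5 71.8] 4.1 ell [508.1 334. ] [40.7 79.7] 11 uv [338. 147.] [367. 200.] fill 0.46
0.014 rect [384.9 337.9] [26.7 40.8] 24.8 ell [375.7 333.7] [41.2 42. ] 82 uv [265. 115.] [284. 144.] fill 0.71
```

The square pot is at (0.469, 0.327) with yaw 29.3°, and its measured wall spacing of 50 mm matches the given sizes. Next is the round pot.

```bash
python3 - <<'E'
from h import *
c=robot.camera("top");p=ray(c,(310.9,188.6),.08);print(p);print(go([p[0,0],p[0,1],.26],118.2))
E
```

```text
[[0.52842222 0.12335333 0.08      ]]
(array([-10.27685044,  -2.11428447,   0.05082301]), array([-2.90409028e-04,  6.64244936e-05, -1.17655986e-02]))
```

Emit:
send_rows(
  steps=[
    [-1, -0.21, 0, 0, 0, 0],
    [-1, -0.21, 0, 0, 0, 0],
    [-1, -0.21, 0, 0, 0, 0],
    [-1, -0.21, 0, 0, 0, 0],
    [-1, -0.21, 0, 0, 0, 0],
    [-1, -0.21, 0, 0, 0, 0],
    [-1, -0.21, 0, 0, 0, 0],
    [-1, -0.21, 0, 0, 0, 0],
    [-1, -0.21, 0, 0, 0, 0],
    [-1, -0.21, 0, 0, 0, 0],
  ],
)

```text
t: 3.7
tcp_pos: [0.5258, 0.1274, 0.2611]
orientation: [180.0, 0.0, 118.1]
contact_force: [-0.5, -0.5, -0.1]
gripper_width: 0.0878
gripper_force: 0.0
```

Emit:
send_rows(
  steps=[
    [-0.28, 0, 0, 0, 0, 0],
    [0, 0, 0, 0, 0, 0],
    [0, 0, 0, 0, 0, 0],
  ],
)

```text
t: 4.0
tcp_pos: [0.5282, 0.1239, 0.261]
orientation: [180.0, -0.0, 118.0]
contact_force: [-0.2, 0.2, -0.7]
gripper_width: 0.0879
gripper_force: 0.0
```

```bash
python3 - <<'E'
from h import *
s=robot.get_state();print(s["tcp_pos"],s["orientation"],s["joint_pos"])
c=robot.camera("wrist")
a=c["pixels"][60:260,200:440,::-1];cv2.imwrite("pics/w2.png",cv2.resize(a,None,fx=3,fy=3,interpolation=cv2.INTER_CUBIC))
for t in(150,190,215,230):print(t);blob(c,(285,125,362,206),white(t),.08)
print("dark");blob(c,(200,90,440,235),dark,.014)
E
```

```text
[0.52818782 0.12394135 0.26102473] [ 1.79996050e+02 -2.58297016e-02  1.18031152e+02] [ 9.59613069e+00 -3.00450610e+00  7.49378981e+01  2.70895767e-02
  1.08071027e+02 -1.84266183e+01]
150
0.08 rect [530.4 124.5] [49.9 50.1] 0.4 ell [530.7 125. ] [49.  51.9] 137 uv [303. 156.] [346. 195.] fill 0.8
0.08 rect [528.4 185.8] [32.  68.5] 82.4 ell [874.8 158.3] [ 45.9 937.2] 86 uv [316. 125.] [361. 158.] fill 0.5
0.08 rect [559.7 128. ] [41.7 55.3] 28.0 ell [532.6 -27.7] [ 20.2 152.9] 0 uv [329. 163.] [361. 205.] fill 0.51
190
0.08 rect [530.4 124.3] [48.2 48.3] 73.2 ell [530.4 124.4] [47.8 48.6] 125 uv [304. 157.] [343. 195.] fill 0.78
0.08 rect [528.7 186.2] [31.2 66.6] 82.4 ell [712.1 170.8] [ 38.5 592.8] 85 uv [317. 125.] [361. 157.] fill 0.5
0.08 rect [560.5 127.7] [40.6 54.1] 28.0 ell [541.   17.2] [17.  95.6] 0 uv [330. 164.] [361. 205.] fill 0.51
215
0.08 rect [530.3 124.5] [47.5 46.6] 35.2 ell [530.4 124.4] [46.6 47.4] 123 uv [305. 158.] [343. 194.] fill 0.78
0.08 rect [529.1 186.5] [30.5 64.7] 82.4 ell [394.5 179.6] [ 22.7 173.4] 0 uv [318. 125.] [361. 157.] fill 0.5
0.08 rect [561.6 127.2] [39.1 52.2] 28.0 ell [555.4  94.3] [10.6 19.9] 0 uv [331. 165.] [361. 205.] fill 0.51
230
0.08 rect [529.8 125.3] [46.7 43.7] 36.0 ell [530.8 124.3] [43.4 43.9] 175 uv [305. 158.] [342. 193.] fill 0.17
dark
0.014 rect [525.2 120.3] [90.1 90.6] 82.5 ell [526.5 120. ] [ 95.7 105.1] 78 uv [277. 124.] [361. 206.] fill 0.48
0.014 rect [352.  110.9] [68.6 21.6] 86.0 ell [351.5 106.6] [22.6 91.1] 176 uv [200.  90.] [222. 139.] fill 0.64
0.014 rect [461.3 -28. ] [25.6 15.4] 28.0 ell [462.7 -31. ] [15.8 27.3] 157 uv [231. 225.] [247. 234.] fill 0.65
```

View pics/w2.png

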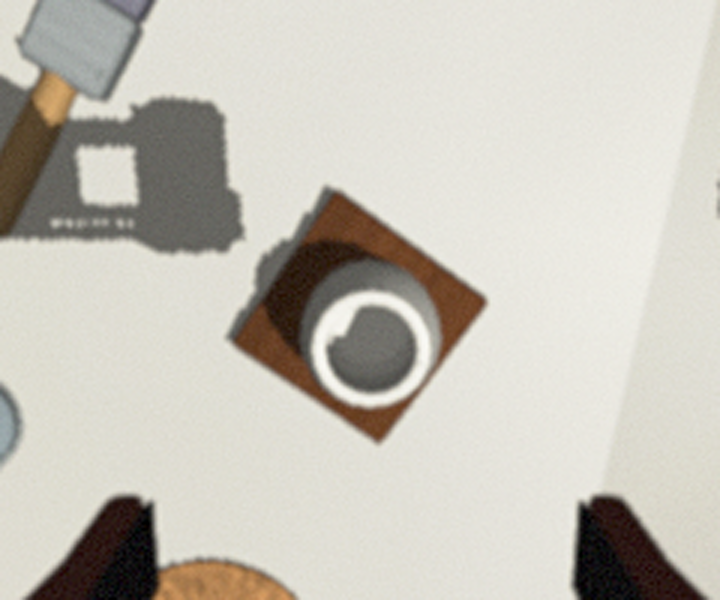

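The wrist and top views agree. The round pot is at (0.5304, 0.1244), with its rim 50 mm across as given, and the square base is at (0.525, 0.120) with yaw −7.5°. I'll go down and grip.

Emit:
send_rows(
  steps=[
    [-0.03, 0.11, 1, 0, 0, 0],
    [0, 0, 1, 0, 0, 0],
    [0, 0, 1, 0, 0, 0],
    [0, 0, 1, 0, 0, 0],
    [0, 0, 1, 0, 0, 0],
    [0, 0, 1, 0, 0, 0],
    [0, 0, 1, 0, 0, 0],
    [0, 0, 1, 0, 0, 0],
  ],
)

```text
t: 4.85
tcp_pos: [0.5302, 0.1249, 0.1003]
orientation: [180.0, -0.0, 118.1]
contact_force: [0.1, -0.9, -0.2]
gripper_width: 0.0878
gripper_force: 0.0
```

Emit:
send_rows(
  steps=[
    [0, 0, 1, 0, 0, 0],
    [0, 0, 1, 0, 0, 0],
    [0, 0, 1, 0, 0, 0],
    [0, 0, 0.8, 0, 0, 0],
    [0, 0, 0, 0, 0, 0],
    [0, 0, 0, 0, 0, 0],
  ],
)

```text
t: 5.45
tcp_pos: [0.5305, 0.1242, 0.0253]
orientation: [-180.0, -0.0, 118.0]
contact_force: [-0.1, 0.3, 0.7]
gripper_width: 0.0876
gripper_force: 0.0
```

Emit:
send_rows(
  steps=[
    [0, 0, 0, 0, 0, 0],
    [0, 0, 0, 0, 0, 0],
    [0, 0, 0, 0, 0, 0],
    [0, 0, 0, 0, 0, 0],
    [0, 0, 0, 0, 0, 0],
    [0, 0, 0, 0, 0, 0],
    [0, 0, 0, 0, 0, 0],
    [0, 0, 0, 0, 0, 0],
  ],
  hand=-1,
  grip_force=14,
)

```text
t: 6.25
tcp_pos: [0.5309, 0.1238, 0.0258]
orientation: [179.9, 0.0, 118.0]
contact_force: [-0.5, -0.1, 5.9]
gripper_width: 0.0629
gripper_force: 14.0
```

```bash
python3 - <<'E'
from h import *
c=robot.camera("top");print(ray(c,(379,187),.005))
blob(c,(350,160,410,214),lambda b:(b[:,:,0]-b[:,:,2]>35),.005)
E
```

```text
[[ 0.5431077  -0.09211613  0.005     ]]
0.005 rect [543.9 -90.2] [118.8 119.6] 32.4 ell [543.9 -90.2] [118.8 119.1] 64 uv [360. 168.] [397. 205.] fill 0.78
```

Emit:
send_rows(
  steps=[
    [0, 0, -0.3, 0, 0, 0],
    [0, 0, -0.7, 0, 0, 0],
    [0, 0, -1, 0, 0, 0],
    [0, 0, -1, 0, 0, 0],
    [0, 0, -1, 0, 0, 0],
    [0, 0, -1, 0, 0, 0],
  ],
)

```text
t: 6.9
tcp_pos: [0.5304, 0.1238, 0.1264]
orientation: [180.0, -0.0, 118.0]
contact_force: [-0.0, 0.3, -0.8]
gripper_width: 0.0628
gripper_force: 14.0
```

Emit:
send_rows(
  steps=[
    [-0.5, -0.23, 0, 0, 0, 0],
    [-0.98, -0.45, 0, 0, 0, 0],
    [-0.98, -0.45, 0, 0, 0, 0],
    [-0.98, -0.45, 0, 0, 0, 0],
    [-0.98, -0.45, 0, 0, 0, 0],
    [-0.98, -0.45, 0, 0, 0, 0],
    [-0.98, -0.45, 0, 0, 0, 0],
    [-0.98, -0.45, 0, 0, 0, 0],
    [-0.98, -0.45, 0, 0, 0, 0],
    [-0.98, -0.45, 0, 0, 0, 0],
  ],
)

```text
t: 7.9
tcp_pos: [0.5417, -0.0826, 0.1238]
orientation: [-179.9, -0.0, 118.0]
contact_force: [0.8, 0.8, -1.4]
gripper_width: 0.063
gripper_force: 14.0
```

Emit:
send_rows(
  steps=[
    [-0.43, -0.17, 0, 0, 0, 0],
    [0, 0, 0.5, 0, 0, 0],
    [0, 0, 1, 0, 0, 0],
    [0, 0, 1, 0, 0, 0],
    [0, 0, 1, 0, 0, 0],
    [0, 0, 1, 0, 0, 0],
    [0, 0, 0.4, 0, 0, 0],
    [0, 0, 0, 0, 0, 0],
    [0, 0, 0, 0, 0, 0],
  ],
)

```text
t: 8.8
tcp_pos: [0.5437, -0.0898, 0.0275]
orientation: [180.0, 0.0, 118.0]
contact_force: [0.8, -0.8, -1.8]
gripper_width: 0.0629
gripper_force: 14.0
```

Emit:
send_rows(
  steps=[
    [0, 0, 0.2, 0, 0, 0],
    [0, 0, 0.15, 0, 0, 0],
    [0, 0, 0.08, 0, 0, 0],
    [0, 0, 0, 0, 0, 0],
    [0, 0, 0, 0, 0, 0],
  ],
)

```text
t: 9.3
tcp_pos: [0.5435, -0.0902, 0.0186]
orientation: [180.0, 0.0, 118.0]
contact_force: [1.1, -0.6, -1.3]
gripper_width: 0.0628
gripper_force: 14.0
```

Emit:
send_rows(
  steps=[
    [0, 0, 0.05, 0, 0, 0],
    [0, 0, 0, 0, 0, 0],
  ],
)

```text
t: 9.5
tcp_pos: [0.5434, -0.0901, 0.0174]
orientation: [180.0, -0.0, 118.0]
contact_force: [-0.3, -0.8, -2.2]
gripper_width: 0.0632
gripper_force: 14.0
```

Emit:
send_rows(
  steps=[
    [0, 0, 0.05, 0, 0, 0],
    [0, 0, 0.03, 0, 0, 0],
    [0, 0, 0, 0, 0, 0],
  ],
)

```text
t: 9.8
tcp_pos: [0.5436, -0.0902, 0.0168]
orientation: [180.0, 0.0, 118.0]
contact_force: [-2.4, 0.4, 5.8]
gripper_width: 0.0625
gripper_force: 14.0
```

Contact is made, so I'll release and rise.

Emit:
send_rows(
  steps=[
    [0, 0, 0, 0, 0, 0],
    [0, 0, 0, 0, 0, 0],
    [0, 0, 0, 0, 0, 0],
    [0, 0, 0, 0, 0, 0],
    [0, 0, 0, 0, 0, 0],
  ],
  hand=1,
)

```text
t: 10.3
tcp_pos: [0.5434, -0.0901, 0.0157]
orientation: [-180.0, -0.0, 118.0]
contact_force: [0.5, 0.7, 0.3]
gripper_width: 0.0878
gripper_force: 0.0
```

Emit:
send_rows(
  steps=[
    [0, 0, -0.5, 0, 0, 0],
    [0, 0, -1, 0, 0, 0],
    [0, 0, -1, 0, 0, 0],
    [0, 0, -1, 0, 0, 0],
    [0, 0, -1, 0, 0, 0],
    [0, 0, -1, 0, 0, 0],
  ],
)

```text
t: 10.9
tcp_pos: [0.5435, -0.0902, 0.1276]
orientation: [180.0, 0.0, 118.0]
contact_force: [0.6, -0.2, -0.2]
gripper_width: 0.0876
gripper_force: 0.0
```

```bash
python3 - <<'E'
from h import *
c=robot.camera("top");blob(c,(284,164,340,220),dark,.014)
print(go([.469,.327,.125],119.3))
E
```

```text
0.014 rect [524.4 119.9] [92.7 92.7] 82.4 ell [523.8 119. ] [107.9 109. ] 3 uv [297. 177.] [328. 209.] fill 0.95
(array([20.21589052,  6.44066386,  0.28174934]), array([ 0.03515349,  0.03109847, -0.16372439]))
```

Emit:
send_rows(
  steps=[
    [0.96, 0.307, 0, 0, 0, 0],
    [0.96, 0.307, 0, 0, 0, 0],
    [0.96, 0.307, 0, 0, 0, 0],
    [0.96, 0.307, 0, 0, 0, 0],
    [0.96, 0.307, 0, 0, 0, 0],
    [0.96, 0.307, 0, 0, 0, 0],
    [0.96, 0.307, 0, 0, 0, 0],
    [0.96, 0.307, 0, 0, 0, 0],
    [0.96, 0.307, 0, 0, 0, 0],
    [0.96, 0.307, 0, 0, 0, 0],
  ],
)

```text
t: 11.95
tcp_pos: [0.5074, 0.109, 0.126]
orientation: [180.0, 0.0, 118.0]
contact_force: [-0.0, 0.2, -0.3]
gripper_width: 0.0879
gripper_force: 0.0
```

Emit:
send_rows(
  steps=[
    [0.96, 0.307, 0, 0, 0, 0],
    [0.96, 0.307, 0, 0, 0, 0],
    [0.96, 0.307, 0, 0, 0, 0],
    [0.96, 0.307, 0, 0, 0, 0],
    [0.96, 0.307, 0, 0, 0, 0],
    [0.96, 0.307, 0, 0, 0, 0],
    [0.96, 0.307, 0, 0, 0, 0],
    [0.96, 0.307, 0, 0, 0, 0],
    [0.96, 0.307, 0, 0, 0, 0],
    [0.96, 0.307, 0, 0, 0, 0],
  ],
)

```text
t: 12.95
tcp_pos: [0.4715, 0.3074, 0.1259]
orientation: [180.0, 0.0, 118.0]
contact_force: [0.2, -0.1, -1.2]
gripper_width: 0.0879
gripper_force: 0.0
```

Emit:
send_rows(
  steps=[
    [0.96, 0.307, 0, 0, 0, 0],
    [0, 0, 0, 0, 0, -0.16],
    [0, 0, 0, 0, 0, 0],
    [0, 0, 0, 0, 0, 0],
  ],
)

```text
t: 13.35
tcp_pos: [0.4683, 0.3257, 0.1258]
orientation: [-180.0, 0.0, 119.2]
contact_force: [0.3, 0.2, -0.6]
gripper_width: 0.088
gripper_force: 0.0
```

```bash
python3 - <<'E'
from h import *
print(go([.469,.327,.025],119.3))
E
```

```text
(array([0.0435119 , 0.06444256, 5.04040756]), array([-0.00110789,  0.00309114, -0.00870727]))
```

Emit:
send_rows(
  steps=[
    [0.04, 0.06, 1, 0, 0, 0],
    [0, 0, 1, 0, 0, 0],
    [0, 0, 1, 0, 0, 0],
    [0, 0, 1, 0, 0, 0],
    [0, 0, 1, 0, 0, 0],
    [0, 0, 0, 0, 0, 0],
    [0, 0, 0, 0, 0, 0],
  ],
)

```text
t: 14.05
tcp_pos: [0.4689, 0.327, 0.0261]
orientation: [-180.0, 0.0, 119.2]
contact_force: [0.0, 0.2, -0.5]
gripper_width: 0.0881
gripper_force: 0.0
```

Emit:
send_rows(
  steps=[
    [0, 0, 0, 0, 0, 0],
    [0, 0, 0, 0, 0, 0],
    [0, 0, 0, 0, 0, 0],
    [0, 0, 0, 0, 0, 0],
    [0, 0, 0, 0, 0, 0],
    [0, 0, 0, 0, 0, 0],
    [0, 0, 0, 0, 0, 0],
    [0, 0, 0, 0, 0, 0],
  ],
  hand=-1,
  grip_force=14,
)

```text
t: 14.85
tcp_pos: [0.4689, 0.3278, 0.0263]
orientation: [180.0, -0.0, 119.3]
contact_force: [-0.9, -0.4, 3.6]
gripper_width: 0.056
gripper_force: 14.0
```

Emit:
send_rows(
  steps=[
    [0, 0, -0.3, 0, 0, 0],
    [0, 0, -0.7, 0, 0, 0],
    [0, 0, -1, 0, 0, 0],
    [0, 0, -1, 0, 0, 0],
    [0, 0, -1, 0, 0, 0],
    [0, 0, -1, 0, 0, 0],
    [0, 0, 0, 0, 0, 0],
  ],
)

```text
t: 15.55
tcp_pos: [0.4702, 0.3286, 0.1302]
orientation: [179.6, -0.0, 119.3]
contact_force: [0.4, -0.2, -1.0]
gripper_width: 0.0556
gripper_force: 14.0
```

```bash
python3 - <<'E'
from h import *
c=robot.camera("wrist")
a=c["pixels"][60:400,120:540,::-1];cv2.imwrite("pics/w3.png",cv2.resize(a,None,fx=1.7,fy=1.7,interpolation=cv2.INTER_CUBIC))
print(go([.525,.120,.125],82.5))
E
```

```text
(array([-10.43599054,  -2.67319373,   0.13566383]), array([ 0.0259736 , -0.00997762,  4.59582679]))
```

View pics/w3.png

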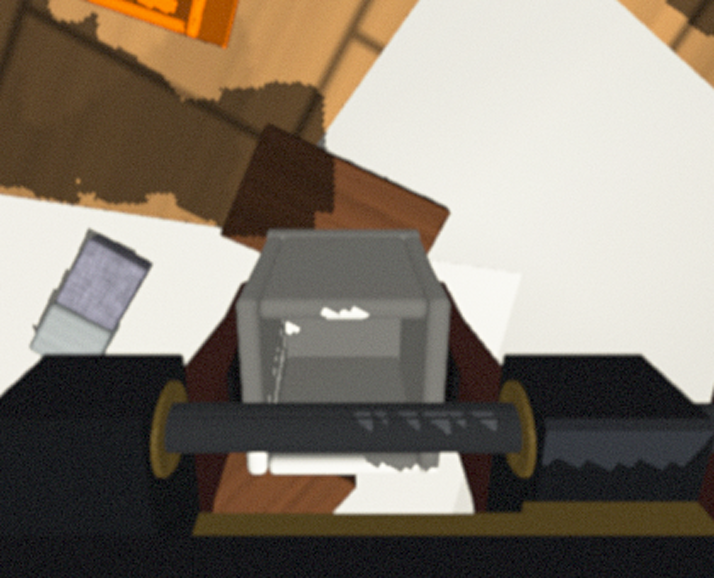

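The square pot is held squarely. Its far rim edge is at about (323,235) in the full frame, which I'll use to check where it sits in the hand.

```bash
python3 - <<'E'
from h import *
c=robot.camera("wrist");s=robot.get_state();A=R.from_euler("xyz",s["orientation"],degrees=True)
z=s["tcp_pos"][2]-.0118+.062
print(s["tcp_pos"],A.inv().apply(ray(c,[(323,234.5),(323,236.5),(260,235),(383,235)],z)-s["tcp_pos"]).round(4))
t=robot.camera("top");blob(t,(218,175,280,240),dark,.014)
E
```

```text
[0.46891082 0.32780973 0.12614071] [[ 0.0277  0.0007 -0.0502]
 [ 0.0267  0.0007 -0.0502]
 [ 0.0275 -0.0268 -0.0502]
 [ 0.0274  0.027  -0.0502]]
0.014 rect [486.2 297.7] [105.5  43. ] 25.6 ell [504.5 309.9] [ 37.5 132.4] 110 uv [244. 192.] [260. 222.] fill 0.56
0.014 rect [397.9 358.4] [133.9  46.8] 67.7 ell [401.7 352.1] [ 44.1 107.6] 157 uv [218. 221.] [257. 239.] fill 0.26
```

Emit:
send_rows(
  steps=[
    [-0.5, -0.13, 0, 0, 0, 0],
    [-1, -0.254, 0, 0, 0, 0],
    [-1, -0.254, 0, 0, 0, 0],
    [-1, -0.254, 0, 0, 0, 0],
    [-1, -0.254, 0, 0, 0, 0],
    [-1, -0.254, 0, 0, 0, 0],
    [-1, -0.254, 0, 0, 0, 0],
    [-1, -0.254, 0, 0, 0, 0],
    [-1, -0.254, 0, 0, 0, 0],
    [-1, -0.254, 0, 0, 0, 0],
  ],
)

```text
t: 16.7
tcp_pos: [0.519, 0.1366, 0.1245]
orientation: [-179.9, -0.0, 119.2]
contact_force: [-0.8, -0.6, -1.8]
gripper_width: 0.0557
gripper_force: 14.0
```

Emit:
send_rows(
  steps=[
    [-0.93, -0.224, 0, 0, 0, 0],
    [0, 0, 0, 0, 0, 0.9],
    [0, 0, 0, 0, 0, 0.92],
    [0, 0, 0, 0, 0, 0.92],
    [0, 0, 0, 0, 0, 0.92],
    [0, 0, 0, 0, 0, 0.93],
    [0, 0, 0, 0, 0, 0],
    [0, 0, 0, 0, 0, 0],
  ],
)

```text
t: 17.5
tcp_pos: [0.5243, 0.1194, 0.125]
orientation: [-179.9, 0.0, 82.7]
contact_force: [-0.4, -0.5, -0.8]
gripper_width: 0.0559
gripper_force: 14.0
```

```bash
python3 - <<'E'
from h import *
robot.camera("wrist");s=robot.get_state();print(s["tcp_pos"],s["orientation"],go([.5248,.120,.0260],82.5,s))
t=robot.camera("top");k=dark
blob(t,(210,170,275,245),lambda b:(b[:,:,0]-b[:,:,2]>10)&(b[:,:,0]<118),.014)
cv2.imwrite("pics/t3.png",cv2.resize(t["pixels"][160:250,190:340,::-1],None,fx=5,fy=5,interpolation=cv2.INTER_CUBIC))
E
```

```text
[0.52436637 0.11950072 0.12511678] [-1.79936858e+02  2.64137729e-02  8.27091068e+01] (array([0.0297983 , 0.02379941, 4.95580265]), array([-0.00788672,  0.00331612,  0.02613653]))
0.014 rect [445.6 337.3] [139.  180.8] 51.1 ell [452.1 341. ] [132.6 164.6] 25 uv [210. 193.] [261. 244.] fill 0.42
```

View pics/t3.png

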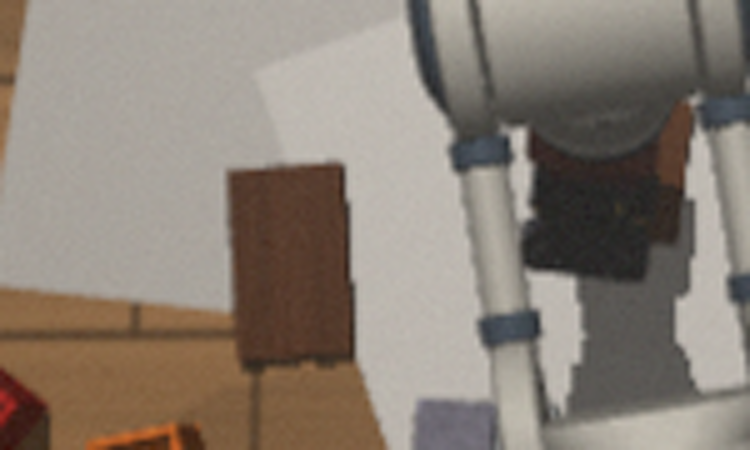

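The oblong base is now fully visible in the top view, with corners at about (236,194) and (260,233). I'll lower the square pot.

Emit:
send_rows(
  steps=[
    [0.03, 0.02, 0.5, 0, 0, 0.02],
    [0, 0, 1, 0, 0, 0],
    [0, 0, 1, 0, 0, 0],
    [0, 0, 1, 0, 0, 0],
    [0, 0, 0.8, 0, 0, 0],
    [0, 0, 0.3, 0, 0, 0],
    [0, 0, 0.15, 0, 0, 0],
    [0, 0, 0, 0, 0, 0],
    [0, 0, 0, 0, 0, 0],
  ],
)

```text
t: 18.5
tcp_pos: [0.5258, 0.1206, 0.0319]
orientation: [179.9, -0.0, 82.4]
contact_force: [-0.1, 0.5, -1.2]
gripper_width: 0.0561
gripper_force: 14.0
```

Emit:
send_rows(
  steps=[
    [0, 0, 0.05, 0, 0, 0],
    [0, 0, 0.04, 0, 0, 0],
    [0, 0, 0, 0, 0, 0],
  ],
)

```text
t: 18.8
tcp_pos: [0.5253, 0.1205, 0.0292]
orientation: [180.0, -0.0, 82.4]
contact_force: [-0.3, 0.7, -0.9]
gripper_width: 0.0559
gripper_force: 14.0
```

Emit:
send_rows(
  steps=[
    [0, 0, 0.07, 0, 0, 0],
    [0, 0, 0.05, 0, 0, 0],
    [0, 0, 0, 0, 0, 0],
  ],
)

```text
t: 19.1
tcp_pos: [0.525, 0.1204, 0.0264]
orientation: [-180.0, 0.0, 82.4]
contact_force: [0.4, 0.3, -1.5]
gripper_width: 0.0562
gripper_force: 14.0
```

Emit:
send_rows(
  steps=[
    [0, 0, 0.04, 0, 0, 0],
    [0, 0, 0, 0, 0, 0],
  ],
)

```text
t: 19.3
tcp_pos: [0.5252, 0.1204, 0.0263]
orientation: [180.0, -0.0, 82.4]
contact_force: [-2.0, -0.5, 2.3]
gripper_width: 0.0558
gripper_force: 14.0
```

Emit:
send_rows(
  steps=[
    [0, 0, 0.02, 0, 0, 0],
    [0, 0, 0, 0, 0, 0],
    [0, 0, 0, 0, 0, 0],
    [0, 0, 0, 0, 0, 0],
    [0, 0, 0, 0, 0, 0],
    [0, 0, 0, 0, 0, 0],
  ],
  hand=1,
)

```text
t: 19.9
tcp_pos: [0.5252, 0.1204, 0.0254]
orientation: [180.0, 0.0, 82.4]
contact_force: [-0.0, -0.5, -0.1]
gripper_width: 0.0876
gripper_force: 0.0
```

Emit:
send_rows(
  steps=[
    [0, 0, -0.5, 0, 0, 0],
    [0, 0, -1, 0, 0, 0],
    [0, 0, -1, 0, 0, 0],
    [0, 0, -1, 0, 0, 0],
    [0, 0, -1, 0, 0, 0],
    [0, 0, -1, 0, 0, 0],
    [0, 0, -1, 0, 0, 0],
    [0, 0, -1, 0, 0, 0],
    [0, 0, -1, 0, 0, 0],
    [0, 0, -1, 0, 0, 0],
  ],
)

```text
t: 20.9
tcp_pos: [0.5251, 0.1205, 0.2172]
orientation: [179.9, -0.0, 82.4]
contact_force: [-0.1, -0.7, 0.3]
gripper_width: 0.0877
gripper_force: 0.0
```

Emit:
send_rows(
  steps=[
    [0, 0, -1, 0, 0, 0],
    [0, 0, -1, 0, 0, 0],
    [0, 0, -0.3, 0, 0, 0],
    [0, 0, 0, 0, 0, 0],
    [0, 0, 0, 0, 0, 0],
  ],
)

```text
t: 21.4
tcp_pos: [0.525, 0.1204, 0.2606]
orientation: [-179.9, 0.0, 82.4]
contact_force: [0.5, 0.1, -0.6]
gripper_width: 0.0877
gripper_force: 0.0
```

```bash
python3 - <<'E'
from h import *
c=robot.camera("wrist");s=robot.get_state();print(s["tcp_pos"],s["orientation"])
cv2.imwrite("pics/w4.png",c["pixels"][:,:,::-1])
for t in(235,243):blob(c,(270,120,380,215),white(t),.076,minA=1000)
blob(c,(240,90,400,230),dark,.014)
t=robot.camera("top")
blob(t,(228,186,266,237),lambda b:(b[:,:,0]<105),.014)
print(go([.4427,-.3324,.26],27))
E
```

```text
[0.52482734 0.12039264 0.26014054] [-1.79896388e+02  3.37098364e-02  8.23862174e+01]
0.014 rect [525.8 120.5] [89.7 90.8] 82.4 ell [524.8 112.4] [ 93.2 112.7] 173 uv [291. 134.] [354. 194.] fill 0.39
0.014 rect [457.1 328. ] [136.   85.5] 2.6 ell [459.  323.7] [ 85.9 152.6] 90 uv [234. 193.] [261. 236.] fill 0.8
(array([-2.29829386e+01, -1.06792699e+00,  1.72059171e-02]), array([-0.01190148,  0.01197581,  6.92322186]))
```

View pics/w4.png

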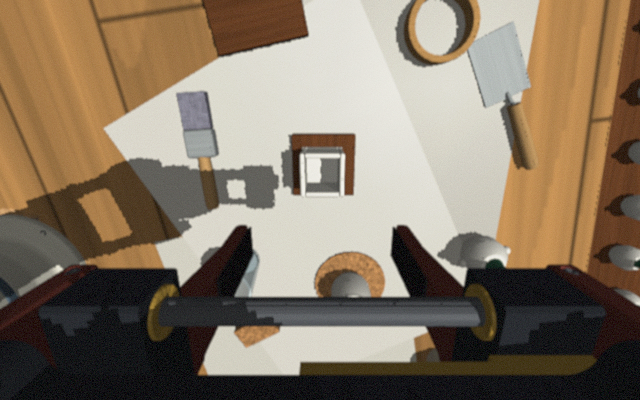

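The square pot stands centred on and aligned with its base in the wrist view, at (323,172). Next I'll move over the oblong pot.

Emit:
send_rows(
  steps=[
    [-1, -0.046, 0, 0, 0, 0],
    [-1, -0.046, 0, 0, 0, 0],
    [-1, -0.046, 0, 0, 0, 0],
    [-1, -0.046, 0, 0, 0, 0],
    [-1, -0.046, 0, 0, 0, 0],
    [-1, -0.046, 0, 0, 0, 0],
    [-1, -0.046, 0, 0, 0, 0],
    [-1, -0.046, 0, 0, 0, 0],
    [-1, -0.046, 0, 0, 0, 0],
    [-1, -0.046, 0, 0, 0, 0],
  ],
)

```text
t: 22.5
tcp_pos: [0.489, -0.0773, 0.2603]
orientation: [-179.9, -0.0, 82.4]
contact_force: [0.3, -0.6, -0.3]
gripper_width: 0.0875
gripper_force: 0.0
```

Emit:
send_rows(
  steps=[
    [-1, -0.046, 0, 0, 0, 0],
    [-1, -0.046, 0, 0, 0, 0],
    [-1, -0.046, 0, 0, 0, 0],
    [-1, -0.046, 0, 0, 0, 0],
    [-1, -0.046, 0, 0, 0, 0],
    [-1, -0.046, 0, 0, 0, 0],
    [-1, -0.046, 0, 0, 0, 0],
    [-1, -0.046, 0, 0, 0, 0],
    [-1, -0.046, 0, 0, 0, 0],
    [-1, -0.046, 0, 0, 0, 0],
  ],
)

```text
t: 23.5
tcp_pos: [0.4534, -0.2742, 0.2602]
orientation: [-179.9, -0.0, 82.4]
contact_force: [-0.1, -0.3, 0.1]
gripper_width: 0.0877
gripper_force: 0.0
```

Emit:
send_rows(
  steps=[
    [-1, -0.046, 0, 0, 0, 0],
    [-1, -0.046, 0, 0, 0, 0],
    [-1, -0.046, 0, 0, 0, 0],
    [0, 0, 0, 0, 0, 0.9],
    [0, 0, 0, 0, 0, 0.9],
    [0, 0, 0, 0, 0, 0.9],
    [0, 0, 0, 0, 0, 0.9],
    [0, 0, 0, 0, 0, 0.9],
    [0, 0, 0, 0, 0, 0.9],
    [0, 0, 0, 0, 0, 0.9],
  ],
)

```text
t: 24.5
tcp_pos: [0.443, -0.3325, 0.2602]
orientation: [-179.9, 0.0, 31.7]
contact_force: [0.0, 0.8, 0.0]
gripper_width: 0.0875
gripper_force: 0.0
```

Emit:
send_rows(
  steps=[
    [0, 0, 0, 0, 0, 0.62],
    [0, 0, 0, 0, 0, 0],
    [0, 0, 0, 0, 0, 0],
  ],
)

```text
t: 24.8
tcp_pos: [0.4431, -0.3326, 0.2606]
orientation: [-179.9, 0.0, 27.2]
contact_force: [0.7, 0.3, 0.3]
gripper_width: 0.0877
gripper_force: 0.0
```

```bash
python3 - <<'E'
from h import *
c=robot.camera("wrist");s=robot.get_state();print(s["tcp_pos"],s["orientation"])
cv2.imwrite("pics/w5.png",cv2.resize(c["pixels"][60:260,200:440,::-1],None,fx=3,fy=3,interpolation=cv2.INTER_CUBIC))
for t in(200,235,):blob(c,(270,100,380,215),white(t),.070,minA=1000)
blob(c,(240,90,400,230),dark,.014)
E
```

```text
[ 0.44308582 -0.33259651  0.26084281] [-1.79947639e+02  2.32188805e-02  2.71509428e+01]
0.07 rect [ 479.9 -310.8] [ 92.5 128.3] 27.2 ell [ 479.6 -320.5] [ 87.  141.5] 46 uv [270. 100.] [374. 176.] fill 0.35
0.07 rect [ 442.4 -329.6] [46.6 18.1] 26.6 ell [ 441.6 -329.9] [18.9 66. ] 116 uv [313. 154.] [327. 190.] fill 0.95
0.07 rect [ 436.3 -317. ] [71.3  3.6] 26.5 ell [ 437.9 -316.3] [  3.6 101.1] 117 uv [307. 144.] [310. 199.] fill 0.89
0.014 rect [ 459.1 -366.6] [77.5 23.5] 27.4 ell [ 457.7 -364. ] [26.2 72.1] 118 uv [339. 139.] [356. 191.] fill 0.7
0.014 rect [ 427.1 -303.7] [70.3 18.5] 25.3 ell [ 426.5 -305.4] [18.4 72.4] 115 uv [293. 141.] [306. 189.] fill 0.67
```

View pics/w5.png

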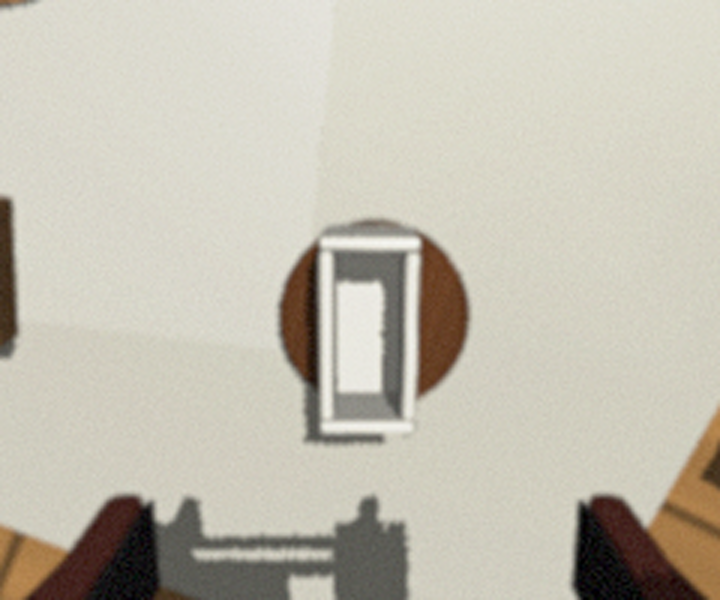

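The oblong rim is clear, with crop corners at (319,236), (421,236), (414,433) and (320,433) on the round base.

```bash
python3 - <<'E'
from h import *
c=robot.camera("wrist")
P=ray(c,np.array([(319,236),(421,236),(414,433),(320,433)])/3+[200,60],.07)[:,:2]
print(P.mean(0),[(np.linalg.norm(e).round(4),np.degrees(np.arctan2(e[1],e[0])).round(1)) for e in np.roll(P,-1,0)-P])
m=P.mean(0);print(go([m[0],m[1],.125],26.9))
E
```

```text
[ 0.44420206 -0.33332801] [(np.float64(0.0418), np.float64(-62.9)), (np.float64(0.0854), np.float64(-153.8)), (np.float64(0.0413), np.float64(117.2)), (np.float64(0.0854), np.float64(26.5))]
(array([0.0330754 , 0.06002131, 6.79999008]), array([-0.00452531,  0.00205552,  0.02827793]))
```

Emit:
send_rows(
  steps=[
    [0.03, 0.06, 1, 0, 0, 0.07],
    [0, 0, 1, 0, 0, 0],
    [0, 0, 1, 0, 0, 0],
    [0, 0, 1, 0, 0, 0],
    [0, 0, 1, 0, 0, 0],
    [0, 0, 1, 0, 0, 0],
    [0, 0, 1, 0, 0, 0],
    [0, 0, 1, 0, 0, 0],
  ],
)

```text
t: 25.7
tcp_pos: [0.4442, -0.3334, 0.1005]
orientation: [-180.0, -0.0, 26.5]
contact_force: [0.9, 0.2, 0.2]
gripper_width: 0.0877
gripper_force: 0.0
```

Emit:
send_rows(
  steps=[
    [0, 0, 1, 0, 0, 0],
    [0, 0, 1, 0, 0, 0],
    [0, 0, 1, 0, 0, 0],
    [0, 0, 0.75, 0, 0, 0],
    [0, 0, 0, 0, 0, 0],
    [0, 0, 0, 0, 0, 0],
  ],
)

```text
t: 26.3
tcp_pos: [0.4444, -0.3336, 0.0267]
orientation: [-180.0, 0.0, 26.5]
contact_force: [-0.5, 0.2, 0.6]
gripper_width: 0.0878
gripper_force: 0.0
```

Emit:
send_rows(
  steps=[
    [0, 0, 0, 0, 0, 0],
    [0, 0, 0, 0, 0, 0],
    [0, 0, 0, 0, 0, 0],
    [0, 0, 0, 0, 0, 0],
    [0, 0, 0, 0, 0, 0],
    [0, 0, 0, 0, 0, 0],
    [0, 0, 0, 0, 0, 0],
    [0, 0, 0, 0, 0, 0],
    [0, 0, 0, 0, 0, 0],
  ],
  hand=-1,
  grip_force=14,
)

```text
t: 27.2
tcp_pos: [0.4443, -0.3335, 0.0265]
orientation: [-180.0, -0.0, 26.5]
contact_force: [-0.9, 0.1, 0.6]
gripper_width: 0.0421
gripper_force: 14.0
```

Emit:
send_rows(
  steps=[
    [0, 0, -0.3, 0, 0, 0],
    [0, 0, -0.7, 0, 0, 0],
    [0, 0, -1, 0, 0, 0],
    [0, 0, -1, 0, 0, 0],
    [0, 0, -1, 0, 0, 0],
    [0, 0, -1, 0, 0, 0],
    [0, 0, -1, 0, 0, 0],
    [0, 0, -1, 0, 0, 0],
    [0, 0, 0, 0, 0, 0],
    [0, 0, 0, 0, 0, 0],
  ],
)

```text
t: 28.2
tcp_pos: [0.4445, -0.3337, 0.167]
orientation: [179.9, -0.0, 26.5]
contact_force: [1.0, 0.5, -0.9]
gripper_width: 0.0423
gripper_force: 14.0
```

```bash
python3 - <<'E'
from h import *
s=robot.get_state();print(s["tcp_pos"])
t=robot.camera("top")
P=ray(t,[(235.6,194.2),(258.6,192.8),(260.6,231.6),(238.4,232.4)],.014)[:,:2]
print(P.mean(0),[(np.linalg.norm(e).round(4),np.degrees(np.arctan2(e[1],e[0])).round(1)) for e in np.roll(P,-1,0)-P])
print("round base");blob(t,(431,189,487,245),dark,.014)
m=P.mean(0);print(go([m[0],m[1],.165],26.5))
E
```

```text
[ 0.44447724 -0.33365716  0.16701696]
[0.463062   0.32341998] [(np.float64(0.0733), np.float64(-86.9)), (np.float64(0.1233), np.float64(-176.3)), (np.float64(0.0698), np.float64(91.7)), (np.float64(0.1216), np.float64(5.3))]
round base
0.014 rect [ 449.6 -317.5] [59.  87.4] 77.2 ell [ 449.4 -317.7] [56.8 84.3] 71 uv [443. 203.] [463. 229.] fill 0.64
(array([ 15.4814657 , -28.97551252,   0.05489532]), array([-0.00440053,  0.00200831, -0.00451966]))
```

Emit:
send_rows(
  steps=[
    [0.27, -0.5, 0, 0, 0, 0],
    [0.534, -1, 0, 0, 0, 0],
    [0.534, -1, 0, 0, 0, 0],
    [0.534, -1, 0, 0, 0, 0],
    [0.534, -1, 0, 0, 0, 0],
    [0.534, -1, 0, 0, 0, 0],
    [0.534, -1, 0, 0, 0, 0],
    [0.534, -1, 0, 0, 0, 0],
    [0.534, -1, 0, 0, 0, 0],
    [0.534, -1, 0, 0, 0, 0],
  ],
)

```text
t: 29.25
tcp_pos: [0.4497, -0.1164, 0.1652]
orientation: [-179.9, 0.1, 26.5]
contact_force: [0.4, 0.1, -1.1]
gripper_width: 0.0415
gripper_force: 14.0
```

Emit:
send_rows(
  steps=[
    [0.534, -1, 0, 0, 0, 0],
    [0.534, -1, 0, 0, 0, 0],
    [0.534, -1, 0, 0, 0, 0],
    [0.534, -1, 0, 0, 0, 0],
    [0.534, -1, 0, 0, 0, 0],
    [0.534, -1, 0, 0, 0, 0],
    [0.534, -1, 0, 0, 0, 0],
    [0.534, -1, 0, 0, 0, 0],
    [0, 0, 0, 0, 0, 0],
    [0, 0, 0, 0, 0, 0],
  ],
)

```text
t: 30.25
tcp_pos: [0.455, 0.0635, 0.1655]
orientation: [-180.0, 0.1, 26.6]
contact_force: [0.4, -0.3, -1.0]
gripper_width: 0.0422
gripper_force: 14.0
```

```bash
python3 - <<'E'
from h import *
s=robot.get_state();print(s["tcp_pos"],s["orientation"])
t=robot.camera("top");c=robot.camera("scene")
cv2.imwrite("pics/b.png",np.hstack([cv2.resize(a["pixels"][y-28:y+28,x-28:x+28,::-1],(399,399),interpolation=cv2.INTER_CUBIC) for a,(x,y) in((t,(248,212)),(c,(400,168)))]))
print("round base");blob(t,(431,189,487,245),dark,.014)
E
```

```text
[0.45498785 0.0635195  0.16549234] [-1.79982303e+02  9.46300151e-02  2.65537222e+01]
round base
0.014 rect [ 441.5 -334.7] [94.5 92.1] 89.6 ell [ 442.4 -334.7] [93.4 94.2] 148 uv [443. 203.] [473. 233.] fill 0.79
```

View pics/b.png

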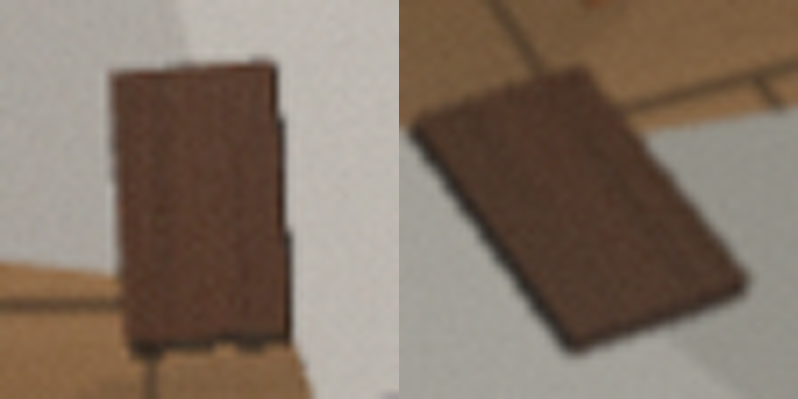

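The oblong base is unobstructed in both views. Top crop corners are (112,74), (270,65), (287,335) and (128,344). Scene crop corners are (417,118), (585,68), (743,282) and (573,342).

```bash
python3 - <<'E'
from h import *
t=robot.camera("top");c=robot.camera("scene")
for a,q,o in((t,[(112,74),(270,65),(287,335),(128,344)],(220,184)),(c,[(18,118),(186,68),(344,282),(174,342)],(372,140))):
    P=ray(a,(np.array(q)+.5)/7.125-.5+o,.014)[:,:2]
    print(P.mean(0),[(np.linalg.norm(e).round(4),np.degrees(np.arctan2(e[1],e[0])).round(1)) for e in np.roll(P,-1,0)-P])
for T in(95,105,115):blob(t,(228,186,268,238),lambda b:(b[:,:,0]<T)&(b[:,:,0]-b[:,:,2]>16),.014)
E
```

```text
[0.46458294 0.3258633 ] [(np.float64(0.0706), np.float64(-87.1)), (np.float64(0.1205), np.float64(-175.7)), (np.float64(0.0702), np.float64(92.9)), (np.float64(0.1206), np.float64(4.5))]
[0.47202904 0.32448025] [(np.float64(0.0718), np.float64(92.7)), (np.float64(0.1186), np.float64(2.3)), (np.float64(0.0704), np.float64(-85.5)), (np.float64(0.1209), np.float64(-177.0))]
0.014 rect [459.5 324.5] [129.4  76.8] 3.3 ell [458.9 324.9] [ 83.8 150.5] 93 uv [236. 193.] [260. 235.] fill 0.9
0.014 rect [455.  338.5] [138.5 104.4] 4.4 ell [457.8 326.4] [ 94.4 145.9] 90 uv [228. 193.] [261. 237.] fill 0.65
0.014 rect [455.3 338.5] [139.1 104.8] 4.7 ell [458.8 325.7] [ 89.9 155.5] 92 uv [228. 193.] [261. 237.] fill 0.66
```

The two views differ by 7 mm in x, so I'll take a close wrist view of this base before placing the pot.

Emit:
send_rows(
  steps=[
    [0.58, -1, 0, 0, 0, 0],
    [0.58, -1, 0, 0, 0, 0],
    [0.58, -1, 0, 0, 0, 0],
    [0.58, -1, 0, 0, 0, 0],
    [0.58, -1, 0, 0, 0, 0],
    [0.58, -1, 0, 0, 0, 0],
    [0.58, -1, 0, 0, 0, 0],
    [0, 0, 0, 0, 0, -0.9],
    [0, 0, 0, 0, 0, -0.9],
  ],
)

```text
t: 31.35
tcp_pos: [0.4661, 0.2247, 0.1662]
orientation: [-180.0, 0.0, 41.2]
contact_force: [-0.1, -0.4, -1.4]
gripper_width: 0.0421
gripper_force: 14.0
```

Emit:
send_rows(
  steps=[
    [0, 0, 0, 0, 0, -0.9],
    [0, 0, 0, 0, 0, -0.9],
    [0, 0, 0, 0, 0, -0.9],
    [0, 0, 0, 0, 0, -0.9],
    [0, 0, 0, 0, 0, -0.9],
    [0, 0, 0, 0, 0, -0.9],
    [0, 0, 0, 0, 0, -0.73],
    [0, 0, 0, 0, 0, 0],
    [0, 0, 0, 0, 0, 0],
  ],
)

```text
t: 32.25
tcp_pos: [0.4662, 0.2241, 0.1664]
orientation: [-180.0, 0.0, 89.7]
contact_force: [-0.3, -0.4, -0.6]
gripper_width: 0.0421
gripper_force: 14.0
```

```bash
python3 - <<'E'
from h import *
c=robot.camera("wrist");s=robot.get_state();print(s["tcp_pos"],s["orientation"])
cv2.imwrite("pics/w6.png",cv2.resize(c["pixels"][0:250,180:480,::-1],None,fx=2.4,fy=2.4,interpolation=cv2.INTER_CUBIC))
blob(c,(180,0,480,250),lambda b:(b[:,:,0]-b[:,:,2]>20)&(b[:,:,0]<125),.014)
E
```

```text
[0.46612806 0.22427379 0.16638072] [-1.79996124e+02  4.23322632e-03  8.97233663e+01]
0.014 rect [423.  344.7] [203.4 118.6] 3.7 ell [444.5 333.5] [100.8 184.5] 84 uv [180.  -0.] [380. 127.] fill 0.37
0.014 rect [548.1 152.4] [31.4 53.9] 89.4 ell [546.3 152.5] [30.6 61.8] 86 uv [367. 226.] [412. 249.] fill 0.76
0.014 rect [344.9 385.3] [39.9 20. ] 3.6 ell [336.8 384.6] [19.1 52.1] 88 uv [180.  11.] [219.  35.] fill 0.65
```

View pics/w6.png

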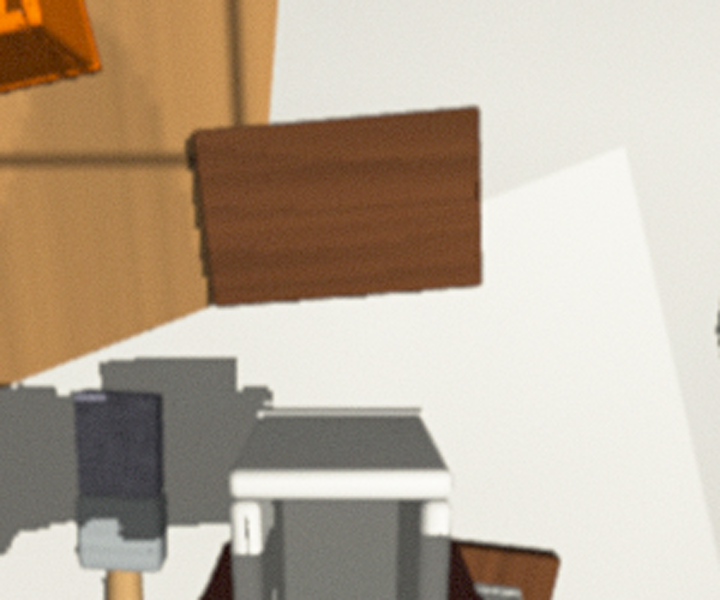

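The wrist crop shows the whole base, with corners at (195,131), (478,107), (481,284) and (211,304). The held pot's far rim edge runs along row 471, columns 231–450.

```bash
python3 - <<'E'
from h import *
c=robot.camera("wrist");s=robot.get_state()
f=lambda q:(np.array(q)+.5)/2.4-.5+[180,0]
P=ray(c,f([(195,131),(478,107),(481,284),(211,304)]),.014)[:,:2]
print(P,P.mean(0),[(np.linalg.norm(e).round(4),np.degrees(np.arctan2(e[1],e[0])).round(1)) for e in np.roll(P,-1,0)-P])
A=R.from_euler("xyz",s["orientation"],degrees=True)
print(A.inv().apply(ray(c,f([(231,471),(450,471)]),s["tcp_pos"][2]-.0125+.056)-s["tcp_pos"]).round(4))
E
```

```text
[[0.40497959 0.35660779]
 [0.52345019 0.36508085]
 [0.52865628 0.29383663]
 [0.40740615 0.28573173]] [0.46612305 0.32531425] [(np.float64(0.1188), np.float64(4.1)), (np.float64(0.0714), np.float64(-85.8)), (np.float64(0.1215), np.float64(-176.2)), (np.float64(0.0709), np.float64(92.0))]
[[ 0.0435 -0.0205 -0.0435]
 [ 0.0434  0.0194 -0.0435]]
```

Emit:
send_rows(
  steps=[
    [0.56, 0, 0, 0, 0, 0],
    [0.9, 0, 0, 0, 0, 0],
    [0.9, 0, 0, 0, 0, 0],
    [0.9, 0, 0, 0, 0, 0],
    [0.9, 0, 0, 0, 0, 0],
    [0.9, -0.03, 0, 0, 0, 0],
    [0, 0, 0, 0, 0, -0.9],
    [0, 0, 0, 0, 0, -0.9],
    [0, 0, 0, 0, 0, -0.9],
    [0, 0, 0, 0, 0, -0.9],
  ],
)

```text
t: 33.35
tcp_pos: [0.4654, 0.3269, 0.1663]
orientation: [-180.0, -0.0, 119.0]
contact_force: [1.0, 1.1, -1.9]
gripper_width: 0.0424
gripper_force: 14.0
```

Emit:
send_rows(
  steps=[
    [0, 0, 0, 0, 0, -0.9],
    [0, 0, 0, 0, 0, -0.9],
    [0, 0, 0, 0, 0, -0.9],
    [0, 0, 0, 0, 0, -0.9],
    [0, 0, 0, 0, 0, -0.9],
    [0, 0, 0, 0, 0, -0.9],
    [0, 0, 0, 0, 0, -0.9],
    [0, 0, 0, 0, 0, -0.9],
    [0, 0, 0, 0, 0, -0.98],
  ],
)

```text
t: 34.25
tcp_pos: [0.4655, 0.3268, 0.1663]
orientation: [-180.0, -0.0, -175.5]
contact_force: [0.4, -0.5, -1.9]
gripper_width: 0.0415
gripper_force: 14.0
```

Emit:
send_rows(
  steps=[
    [0, 0, 1, 0, 0, 0],
    [0, 0, 1, 0, 0, 0],
    [0, 0, 1, 0, 0, 0],
    [0, 0, 1, 0, 0, 0],
    [0, 0, 1, 0, 0, 0],
    [0, 0, 1, 0, 0, 0],
    [0, 0, 0, 0, 0, 0],
    [0, 0, 0, 0, 0, 0],
  ],
)

```text
t: 35.05
tcp_pos: [0.4654, 0.3263, 0.0465]
orientation: [-180.0, -0.0, -175.8]
contact_force: [0.4, 0.5, -1.5]
gripper_width: 0.0419
gripper_force: 14.0
```

```bash
python3 - <<'E'
from h import *
robot.camera("top");s=robot.get_state();print(s["tcp_pos"],s["orientation"],go([.466,.3255,.0265],184,s))
E
```

```text
[0.4659186  0.32657963 0.04749336] [ 1.79967720e+02  5.77076781e-02 -1.75840232e+02] (array([ 9.13612004e-04, -5.47257471e-02,  1.04963695e+00]), array([0.00404506, 0.00720783, 0.01997305]))
```

Emit:
send_rows(
  steps=[
    [-0.02, -0.05, 0.4, 0, 0, 0.02],
    [0, 0, 0.3, 0, 0, 0],
    [0, 0, 0.15, 0, 0, 0],
    [0, 0, 0.07, 0, 0, 0],
    [0, 0, 0, 0, 0, 0],
    [0, 0, 0, 0, 0, 0],
  ],
)

```text
t: 35.7
tcp_pos: [0.4661, 0.3249, 0.0282]
orientation: [180.0, 0.0, -176.0]
contact_force: [-0.6, -1.1, -0.4]
gripper_width: 0.042
gripper_force: 14.0
```

Emit:
send_rows(
  steps=[
    [0, 0, 0.06, 0, 0, 0],
    [0, 0, 0.04, 0, 0, 0],
    [0, 0, 0, 0, 0, 0],
  ],
)

```text
t: 36.0
tcp_pos: [0.4662, 0.325, 0.0265]
orientation: [180.0, 0.0, -176.0]
contact_force: [-0.7, 0.2, 1.9]
gripper_width: 0.0419
gripper_force: 14.0
```

Emit:
send_rows(
  steps=[
    [0, 0, 0.03, 0, 0, 0],
    [0, 0, 0, 0, 0, 0],
  ],
)

```text
t: 36.2
tcp_pos: [0.4662, 0.325, 0.0265]
orientation: [180.0, 0.0, -176.0]
contact_force: [-1.8, -1.9, 4.7]
gripper_width: 0.042
gripper_force: 14.0
```

Emit:
send_rows(
  steps=[
    [0, 0, 0, 0, 0, 0],
    [0, 0, 0, 0, 0, 0],
    [0, 0, 0, 0, 0, 0],
    [0, 0, 0, 0, 0, 0],
    [0, 0, 0, 0, 0, 0],
    [0, 0, 0, 0, 0, 0],
  ],
  hand=1,
)

```text
t: 36.8
tcp_pos: [0.466, 0.3249, 0.0253]
orientation: [-180.0, -0.0, -176.0]
contact_force: [1.0, 0.4, 0.6]
gripper_width: 0.0857
gripper_force: 0.0
```

Emit:
send_rows(
  steps=[
    [0, 0, -0.5, 0, 0, 0],
    [0, 0, -1, 0, 0, 0],
    [0, 0, -1, 0, 0, 0],
    [0, 0, -1, 0, 0, 0],
    [0, 0, -1, 0, 0, 0],
    [0, 0, -1, 0, 0, 0],
    [0, 0, -1, 0, 0, 0],
    [0, 0, -1, 0, 0, 0],
    [0, 0, -1, 0, 0, 0],
    [0, 0, -1, 0, 0, 0],
  ],
)

```text
t: 37.8
tcp_pos: [0.466, 0.3249, 0.2173]
orientation: [180.0, 0.1, -176.0]
contact_force: [-0.1, -0.3, -0.0]
gripper_width: 0.0875
gripper_force: 0.0
```

Emit:
send_rows(
  steps=[
    [0, 0, -1, 0, 0, 0],
    [0, 0, -1, 0, 0, 0],
    [0, 0, 0, 0, 0, 0],
    [0, 0, 0, 0, 0, 0],
  ],
)

```text
t: 38.2
tcp_pos: [0.4661, 0.325, 0.2558]
orientation: [180.0, 0.1, -176.0]
contact_force: [0.2, -0.3, -1.0]
gripper_width: 0.0878
gripper_force: 0.0
```

```bash
python3 - <<'E'
from h import *
c=robot.camera("wrist");s=robot.get_state();print(s["tcp_pos"],s["orientation"],s["joint_pos"])
cv2.imwrite("pics/w7.png",cv2.resize(c["pixels"][60:260,200:440,::-1],None,fx=3,fy=3,interpolation=cv2.INTER_CUBIC))
# parked round pot, top view: rim at z=.071
t=robot.camera("top")
for T in(150,):blob(t,(362,168,396,205),lambda b:(b.min(2)>T),.071,minA=300)
print(go([.5436,-.0902,.26],184-10))
E
```

```text
[0.46586841 0.32480084 0.25468827] [-1.79978572e+02 -3.94304802e-02 -1.76014744e+02] [ 3.14522663e+01  8.01832490e-01  7.18266903e+01 -8.65411290e-04
  1.07416346e+02 -6.25332557e+01]
0.071 rect [543.3 -88.4] [47.5 47.7] 88.7 ell [542.9 -88.8] [47.2 48.2] 115 uv [373. 176.] [389. 191.] fill 0.79
0.071 rect [ 576.8 -110.3] [47.7 31.9] 89.5 ell [ 588.1 -123. ] [20.9 43.5] 143 uv [380. 168.] [395. 178.] fill 0.36
0.071 rect [579.5 -54.6] [47.5 27.3] 89.5 ell [592.3 -51.4] [15.5 38.1] 28 uv [362. 168.] [377. 176.] fill 0.37
(array([ -2.44206774, -20.96782007,  -0.281598  ]), array([-0.00710687, -0.01135164,  1.24852241]))
```

View pics/w7.png

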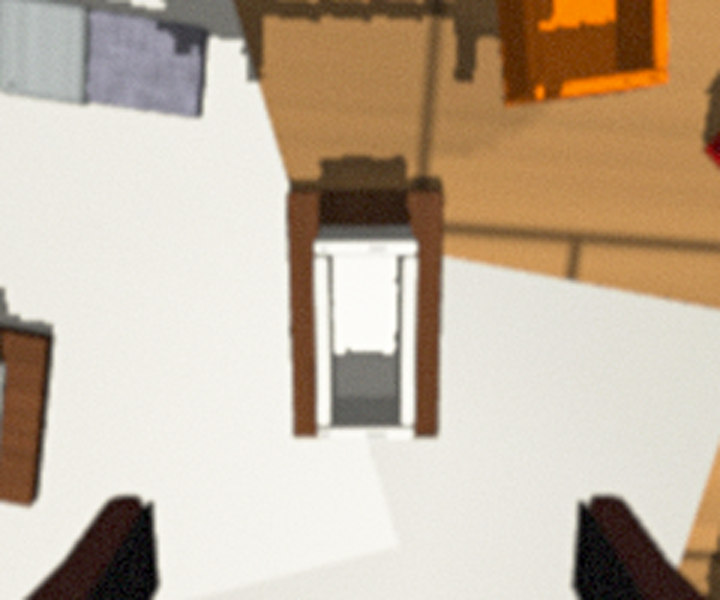

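The oblong pot is lined up with its base: rim at crop columns 313–418 and base at 288–441. I'll check its centring numerically.

```bash
python3 - <<'E'
from h import *
c=robot.camera("wrist");s=robot.get_state()
f=lambda q:(np.array(q)+.5)/3-.5+[200,60]
for q,z in(([(288,184),(441,182),(438,436),(294,436)],.014),([(313,239),(418,239),(414,436),(316,436)],.07)):
    P=ray(c,f(q),z)[:,:2];print(P.mean(0),[(np.linalg.norm(e).round(4),np.degrees(np.arctan2(e[1],e[0])).round(1)) for e in np.roll(P,-1,0)-P])
E
```

```text
[0.46251805 0.32426072] [(np.float64(0.0702), np.float64(94.7)), (np.float64(0.1232), np.float64(4.8)), (np.float64(0.0721), np.float64(-86.0)), (np.float64(0.1223), np.float64(-176.1))]
[0.46262876 0.32432078] [(np.float64(0.0423), np.float64(94.0)), (np.float64(0.0838), np.float64(3.8)), (np.float64(0.0422), np.float64(-86.0)), (np.float64(0.0838), np.float64(-176.2))]
```

Pot and base centres agree within 0.2 mm. Next I'll fetch the round pot from the cork.

Emit:
send_rows(
  steps=[
    [-0.116, -1, 0, 0, 0, 0],
    [-0.116, -1, 0, 0, 0, 0],
    [-0.116, -1, 0, 0, 0, 0],
    [-0.116, -1, 0, 0, 0, 0],
    [-0.116, -1, 0, 0, 0, 0],
    [-0.116, -1, 0, 0, 0, 0],
    [-0.116, -1, 0, 0, 0, 0],
    [-0.116, -1, 0, 0, 0, 0],
    [-0.116, -1, 0, 0, 0, 0],
    [-0.116, -1, 0, 0, 0, 0],
  ],
)

```text
t: 39.35
tcp_pos: [0.5028, 0.1261, 0.2541]
orientation: [-180.0, -0.1, -176.0]
contact_force: [0.2, 0.1, -0.8]
gripper_width: 0.0876
gripper_force: 0.0
```

Emit:
send_rows(
  steps=[
    [-0.116, -1, 0, 0, 0, 0],
    [-0.116, -1, 0, 0, 0, 0],
    [-0.116, -1, 0, 0, 0, 0],
    [-0.116, -1, 0, 0, 0, 0],
    [-0.116, -1, 0, 0, 0, 0],
    [-0.116, -1, 0, 0, 0, 0],
    [-0.116, -1, 0, 0, 0, 0],
    [-0.116, -1, 0, 0, 0, 0],
    [-0.116, -1, 0, 0, 0, 0],
    [-0.116, -1, 0, 0, 0, 0],
  ],
)

```text
t: 40.35
tcp_pos: [0.5398, -0.0717, 0.2541]
orientation: [180.0, -0.1, -176.0]
contact_force: [-0.1, -0.4, -0.8]
gripper_width: 0.0881
gripper_force: 0.0
```

Emit:
send_rows(
  steps=[
    [-0.116, -0.97, 0, 0, 0, 0],
    [0, 0, 0, 0, 0, 0.95],
    [0, 0, 0, 0, 0, 0.95],
    [0, 0, 0, 0, 0, 0.95],
    [0, 0, 0, 0, 0, 0.95],
    [0, 0, 0, 0, 0, 0.95],
    [0, 0, 0, 0, 0, 0.95],
    [0, 0, 0, 0, 0, 0.95],
    [0, 0, 0, 0, 0, 0],
    [0, 0, 0, 0, 0, 0],
  ],
)

```text
t: 41.35
tcp_pos: [0.5436, -0.09, 0.2546]
orientation: [-180.0, -0.1, 131.0]
contact_force: [-0.3, 1.4, 0.1]
gripper_width: 0.0876
gripper_force: 0.0
```

```bash
python3 - <<'E'
from h import *
c=robot.camera("wrist");s=robot.get_state();print(s["tcp_pos"],s["orientation"])
blob(c,(285,135,362,215),white(190),.071)
blob(c,(285,135,362,215),white(150),.071)
print(go([.5436,-.0902,.017],s["orientation"][2],s))
E
```

```text
[ 0.54360484 -0.09005719  0.25478098] [-1.79963472e+02 -4.87781652e-02  1.30970447e+02]
0.071 rect [ 562.1 -109.5] [100.3  50.2] 41.0 ell [163.9 285.7] [ 298.5 1149. ] 45 uv [285. 177.] [361. 214.] fill 0.44
0.071 rect [543.3 -89.4] [48.4 47.5] 39.0 ell [543.3 -89.5] [47.7 48.3] 129 uv [303. 156.] [342. 193.] fill 0.79
0.071 rect [548.5 -33.2] [13.2 22. ] 43.3 ell [554.  -29.4] [ 7.9 25.8] 70 uv [350. 135.] [361. 152.] fill 0.42
0.071 rect [ 561.1 -108.4] [100.3  53.2] 41.0 ell [401.4  48.1] [191.6 475. ] 46 uv [285. 175.] [361. 214.] fill 0.44
0.071 rect [543.3 -89.5] [49.9 49.9] 1.3 ell [543.4 -89.3] [49.3 50.4] 138 uv [302. 155.] [343. 194.] fill 0.79
0.071 rect [549.  -34.6] [14.4 24.7] 43.3 ell [550.9 -28.1] [10.1 30.4] 73 uv [349. 135.] [361. 155.] fill 0.41
(array([-1.53543828e-02,  2.71497089e-03,  1.18890408e+01]), array([-4.56603875e-03, -6.09727044e-03,  1.94362488e-06]))
```

Emit:
send_rows(
  steps=[
    [0, 0, 1, 0, 0, 0],
    [0, 0, 1, 0, 0, 0],
    [0, 0, 1, 0, 0, 0],
    [0, 0, 1, 0, 0, 0],
    [0, 0, 1, 0, 0, 0],
    [0, 0, 1, 0, 0, 0],
    [0, 0, 1, 0, 0, 0],
    [0, 0, 1, 0, 0, 0],
  ],
)

```text
t: 42.2
tcp_pos: [0.5436, -0.0901, 0.0944]
orientation: [-180.0, -0.0, 130.9]
contact_force: [0.4, -0.4, 0.0]
gripper_width: 0.0881
gripper_force: 0.0
```

Emit:
send_rows(
  steps=[
    [0, 0, 1, 0, 0, 0],
    [0, 0, 1, 0, 0, 0],
    [0, 0, 1, 0, 0, 0],
    [0, 0, 0.85, 0, 0, 0],
    [0, 0, 0, 0, 0, 0],
    [0, 0, 0, 0, 0, 0],
  ],
)

```text
t: 42.8
tcp_pos: [0.5436, -0.0901, 0.0185]
orientation: [-180.0, -0.0, 130.9]
contact_force: [0.1, 0.2, -0.3]
gripper_width: 0.0878
gripper_force: 0.0
```

Emit:
send_rows(
  steps=[
    [0, 0, 0, 0, 0, 0],
    [0, 0, 0, 0, 0, 0],
    [0, 0, 0, 0, 0, 0],
    [0, 0, 0, 0, 0, 0],
    [0, 0, 0, 0, 0, 0],
    [0, 0, 0, 0, 0, 0],
    [0, 0, 0, 0, 0, 0],
    [0, 0, 0, 0, 0, 0],
  ],
  hand=-1,
  grip_force=14,
)

```text
t: 43.6
tcp_pos: [0.5441, -0.0902, 0.0192]
orientation: [180.0, 0.0, 130.8]
contact_force: [-1.4, 0.5, 5.7]
gripper_width: 0.0613
gripper_force: 14.0
```

Emit:
send_rows(
  steps=[
    [0, 0, -0.3, 0, 0, 0],
    [0, 0, -0.7, 0, 0, 0],
    [0, 0, -1, 0, 0, 0],
    [0, 0, -1, 0, 0, 0],
    [0, 0, -1, 0, 0, 0],
    [0, 0, -1, 0, 0, 0],
    [0, 0, -1, 0, 0, 0],
    [0, 0, 0, 0, 0, 0],
    [0, 0, 0, 0, 0, 0],
  ],
)

```text
t: 44.5
tcp_pos: [0.5439, -0.0901, 0.1386]
orientation: [180.0, 0.0, 130.8]
contact_force: [0.2, 0.3, -1.7]
gripper_width: 0.061
gripper_force: 14.0
```

```bash
python3 - <<'E'
from h import *
t=robot.camera("top")
for d in (dark,lambda b:(b[:,:,0]-b[:,:,2]>20)&(b[:,:,0]<120)):blob(t,(431,189,487,245),d,.014)
s=robot.get_state();print(s["tcp_pos"],s["orientation"]);print(go([.4425,-.334,.137],s["orientation"][2],s))
E
```

```text
0.014 rect [ 441.5 -334.5] [94.1 92.1] 89.6 ell [ 442.4 -334.6] [93.6 94.3] 140 uv [443. 203.] [473. 233.] fill 0.8
0.014 rect [ 441.9 -335. ] [92.7 91.4] 87.4 ell [ 442.5 -335.1] [92.3 92.7] 151 uv [443. 203.] [473. 232.] fill 0.79
[ 0.54342404 -0.09001202  0.13751402] [-1.79960315e+02 -5.41870766e-02  1.30786368e+02]
(array([ -5.94041915, -11.78985898,   0.02824882]), array([-4.96065624e-03, -6.77338430e-03,  2.34575288e-06]))
```

```bash
python3 - <<'E'
from h import *
c=robot.camera("wrist");s=robot.get_state()
A=R.from_euler("xyz",s["orientation"],degrees=True);C=R.from_euler("xyz",c["orientation"],degrees=True)
B=R.from_euler("xyz",[-179.948,.023,27.151],degrees=True)
c["xyz"]=B.apply(A.inv().apply(np.array(c["xyz"])-s["tcp_pos"]))+[.44309,-.33260,.26084]
c["orientation"]=(B*A.inv()*C).as_euler("xyz",degrees=True)
im=cv2.resize(cv2.imread("pics/w5.png"),(240,200),interpolation=cv2.INTER_AREA)[:,:,::-1].astype(int)
b=cv2.resize(cv2.imread("pics/w5.png"),None,fx=1,fy=1)[:,:,::-1].astype(int)
m=((b[:,:,0]-b[:,:,2]>14)&(b[:,:,0]<125)).astype(np.uint8);m[:,:200]=0;m[420:]=0;m[:,500:]=0
pts=np.vstack([q[:,0] for q in cv2.findContours(m,0,1)[0] if cv2.contourArea(q)>300])
P=ray(c,(pts+.5)/3-.5+[200,60],.014)[:,:2]*1000
# keep outer arc only: circle by robust least squares
from scipy.optimize import least_squares
x=np.array([442.,-334]);k=np.abs(np.hypot(*(P-x).T)-47)<5
for _ in range(4):
    r=least_squares(lambda q:np.hypot(*(P[k]-q[:2]).T)-q[2],[*x,47],loss="soft_l1");x=r.x[:2];k=np.abs(np.hypot(*(P-x).T)-r.x[2])<2
print(r.x,k.sum())
E
```

```text
[ 443.53803319 -336.07594875   45.56709322] 341
```

Emit:
send_rows(
  steps=[
    [-0.25, -0.49, 0, 0, 0, 0],
    [-0.5, -0.985, 0, 0, 0, 0],
    [-0.5, -0.985, 0, 0, 0, 0],
    [-0.5, -0.985, 0, 0, 0, 0],
    [-0.5, -0.985, 0, 0, 0, 0],
    [-0.5, -0.985, 0, 0, 0, 0],
    [-0.5, -0.985, 0, 0, 0, 0],
    [-0.5, -0.985, 0, 0, 0, 0],
    [-0.5, -0.985, 0, 0, 0, 0],
    [-0.5, -0.985, 0, 0, 0, 0],
  ],
)

```text
t: 45.6
tcp_pos: [0.4629, -0.2854, 0.1373]
orientation: [-180.0, -0.1, 130.8]
contact_force: [-1.1, -1.0, -0.8]
gripper_width: 0.0612
gripper_force: 14.0
```

Emit:
send_rows(
  steps=[
    [-0.5, -0.985, 0, 0, 0, 0],
    [-0.5, -0.985, 0, 0, 0, 0],
    [-0.26, -0.495, 0, 0, 0, 0],
    [0, 0, 1, 0, 0, 0],
    [0, 0, 1, 0, 0, 0],
    [0, 0, 1, 0, 0, 0],
    [0, 0, 1, 0, 0, 0],
    [0, 0, 0.5, 0, 0, 0],
    [0, 0, 0, 0, 0, 0],
    [0, 0, 0, 0, 0, 0],
  ],
)

```text
t: 46.6
tcp_pos: [0.4434, -0.3357, 0.049]
orientation: [180.0, 0.0, 130.8]
contact_force: [-0.6, -0.9, -1.1]
gripper_width: 0.0616
gripper_force: 14.0
```

```bash
python3 - <<'E'
from h import *
s=robot.get_state();print(s["tcp_pos"],s["orientation"]);print(go([.443,-.3355,.028],s["orientation"][2],s))
E
```

```text
[ 0.44344703 -0.3356556   0.04899008] [1.79996015e+02 2.14668187e-02 1.30791077e+02]
(array([ 0.0208855 , -0.01191256,  1.04949525]), array([4.98124314e-04, 2.68335233e-03, 9.33152891e-08]))
```

Emit:
send_rows(
  steps=[
    [0, 0, 0.4, 0, 0, 0],
    [0, 0, 0.3, 0, 0, 0],
    [0, 0, 0.15, 0, 0, 0],
    [0, 0, 0.06, 0, 0, 0],
    [0, 0, 0, 0, 0, 0],
    [0, 0, 0, 0, 0, 0],
  ],
)

```text
t: 47.2
tcp_pos: [0.4434, -0.3356, 0.0304]
orientation: [180.0, 0.0, 130.8]
contact_force: [-0.8, 1.0, -0.5]
gripper_width: 0.0612
gripper_force: 14.0
```

Emit:
send_rows(
  steps=[
    [0, 0, 0.06, 0, 0, 0],
    [0, 0, 0.05, 0, 0, 0],
    [0, 0, 0, 0, 0, 0],
  ],
)

```text
t: 47.5
tcp_pos: [0.4434, -0.3356, 0.0282]
orientation: [180.0, 0.0, 130.8]
contact_force: [-0.7, -0.1, -0.3]
gripper_width: 0.0614
gripper_force: 14.0
```

Emit:
send_rows(
  steps=[
    [0, 0, 0.04, 0, 0, 0],
    [0, 0, 0, 0, 0, 0],
  ],
)

```text
t: 47.7
tcp_pos: [0.4434, -0.3356, 0.0281]
orientation: [180.0, 0.0, 130.8]
contact_force: [-1.5, 1.7, 4.9]
gripper_width: 0.0611
gripper_force: 14.0
```

Emit:
send_rows(
  steps=[
    [0, 0, 0, 0, 0, 0],
    [0, 0, 0, 0, 0, 0],
    [0, 0, 0, 0, 0, 0],
    [0, 0, 0, 0, 0, 0],
    [0, 0, 0, 0, 0, 0],
    [0, 0, 0, 0, 0, 0],
  ],
  hand=1,
)

```text
t: 48.3
tcp_pos: [0.4433, -0.3355, 0.0271]
orientation: [-180.0, -0.0, 130.8]
contact_force: [0.3, 0.0, 0.8]
gripper_width: 0.0879
gripper_force: 0.0
```

Emit:
send_rows(
  steps=[
    [0, 0, -0.5, 0, 0, 0],
    [0, 0, -1, 0, 0, 0],
    [0, 0, -1, 0, 0, 0],
    [0, 0, -1, 0, 0, 0],
    [0, 0, -1, 0, 0, 0],
    [0, 0, -1, 0, 0, 0],
    [0, 0, -1, 0, 0, 0],
    [0, 0, -1, 0, 0, 0],
    [0, 0, -1, 0, 0, 0],
    [0, 0, -1, 0, 0, 0],
  ],
)

```text
t: 49.3
tcp_pos: [0.4432, -0.3355, 0.2191]
orientation: [180.0, 0.1, 130.8]
contact_force: [0.5, 0.3, 0.0]
gripper_width: 0.0881
gripper_force: 0.0
```

Emit:
send_rows(
  steps=[
    [0, 0, -1, 0, 0, 0],
    [0, 0, -1, 0, 0, 0],
    [0, 0, 0, 0, 0, 0],
    [0, 0, 0, 0, 0, 0],
  ],
)

```text
t: 49.7
tcp_pos: [0.4434, -0.3356, 0.2576]
orientation: [180.0, 0.1, 130.8]
contact_force: [0.0, 0.3, -0.4]
gripper_width: 0.0883
gripper_force: 0.0
```

```bash
python3 - <<'E'
from h import *
c=robot.camera("wrist");t=robot.camera("scene")
a=cv2.resize(c["pixels"][100:240,250:400,::-1],(400,373),interpolation=cv2.INTER_CUBIC)
b=cv2.resize(t["pixels"][100:340,60:460,::-1],(400,240),interpolation=cv2.INTER_CUBIC);b=cv2.copyMakeBorder(b,0,133,0,0,0)
cv2.imwrite("pics/f.png",np.hstack([a,b]))
for T in(140,190):blob(c,(290,140,360,210),white(T),.080)
blob(c,(260,100,390,230),dark,.014)
t=robot.camera("top")
for n,uv,z in(("head",(366,122),.06),):pass
E
```

```text
0.08 rect [ 445.5 -332.9] [89.1 88. ] 40.8 ell [ 429.1 -324.2] [79.7 93.1] 65 uv [290. 140.] [359. 209.] fill 0.37
0.08 rect [ 443.1 -334.4] [51.6 50.3] 20.1 ell [ 443.  -333.8] [49.4 53. ] 148 uv [301. 155.] [344. 195.] fill 0.79
0.08 rect [ 445.5 -332.9] [89.1 88. ] 40.8 ell [ 430.9 -325.3] [81.2 90. ] 65 uv [290. 140.] [359. 209.] fill 0.35
0.08 rect [ 442.9 -334.5] [49.1 48.1] 39.6 ell [ 442.7 -334.6] [48. 49.] 129 uv [302. 156.] [342. 194.] fill 0.78
0.014 rect [ 438.8 -333.8] [92.  85.5] 47.9 ell [ 443.  -337.2] [84.1 87.1] 63 uv [289. 133.] [352. 193.] fill 0.31
```

View pics/f.png

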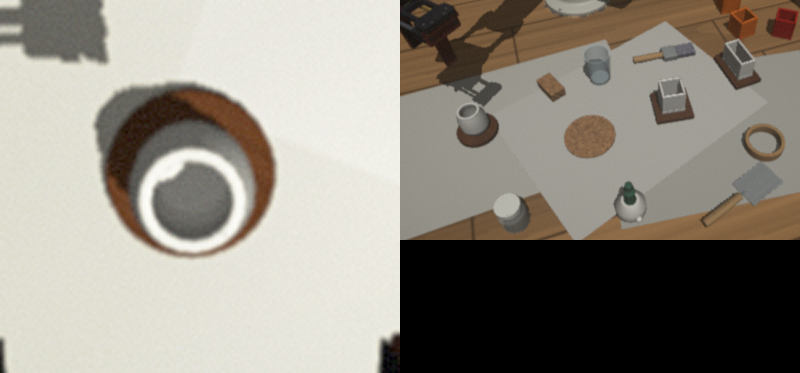

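All pots stand upright on their own bases and the bystanders have not moved. The round base disc spans crop columns 105–275 and rows 83–256. One last check of its centring.

```bash
python3 - <<'E'
from h import *
c=robot.camera("wrist");f=lambda q:(np.array(q)+.5)/2.6667-.5+[250,100]
P=ray(c,f([(105,169),(275,169),(190,83),(190,256)]),.014);print(P.mean(0),np.linalg.norm(P[0]-P[1]),np.linalg.norm(P[2]-P[3]))
E
```

```text
[ 0.43912454 -0.33300931  0.014     ] 0.09200174172914999 0.09481666537990138
```

```bash
python3 -c "
from bench import robot;print(robot.finish_job())"
```

```text
the job is handed in; nothing more can be done
None
```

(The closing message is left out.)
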